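# Clamp a worn sleeve in the click clamp with three counted clicks

### The job

Stand the plain steel sleeve upright on the click clamp's rail, between the jaw and the sprung pad, ready for gauging. Turn the knob clockwise, click by click, until the sleeve meets the pad and the pad begins to push back; finish that click, then give exactly three more clicks and let go. Do not over-tighten it, and leave the other parts on the bench where they are.

Things in the scene. Friction and masses are not known exactly. Their poses are not given: they have to be found in the camera images.
- sleeve_mid (a point): Centre (half-way up) of the plain sleeve: a loose bare-steel straight ring 44 mm in diameter, 26 mm high, 28 mm bore, about 0.2 kg, standing on end (z up) on the bench. Of the small loose parts it is the low straight-sided one. It starts in one of three places, swapped with the flanged bush and the bolt.
- clamp: The click clamp, fixed: grey base plate 100 x 295 x 8 mm, along its middle a steel rail 30 mm wide with its top 24 mm above the bench. Origin on the bench below the seat; z up, y along the rail towards the knob. The gear head (66 mm wide, top 52 mm high) is at y = 67 to 143 mm; the jaw comes out of it towards -y. The pad block is at the -y end. The frame does not move with the knob.
- seat (a point): Middle of the free rail, on its top (24 mm above the bench, clamp's axes): where to set the sleeve down. There it clears jaw and pad by at least 4 mm. The sleeve overhangs the 30 mm rail by 7 mm on both x sides; beside the rail there is free space down to the base plate, 8 mm above the bench.
- rail_end (a point): Point on the rail's top 60 mm to the clamp's -y of the seat, under the pad block (50 mm wide, top 58 mm above the bench). From the block a spring pad 36 mm wide, 23 mm high faces the jaw; its face is 26.5 to 35.5 mm from the seat, different each time. Met by the sleeve it pushes back with 8 N at once, and about 2.2 N more for each further click.
- jaw: The moving steel jaw, 36 mm wide, 23 mm high, on the rail; origin at the foot of its flat front face (looking to the clamp's -y), at the rail's top. It starts 30 mm from the seat. Each click moves it 3 mm towards the pad; the sleeve slides along the rail with at most about 2 N. More than 21 N on the jaw is over-tight.
- knob_grip (a point): Point to grip the knob, on its vertical axis, 74 mm above the bench, 105 mm to the clamp's +y of the seat (does not turn with the knob). The knob is a round black fluted grip without pointer, 46 mm in diameter, from 52 to 86 mm above the bench; nothing nearby but the knob is higher than 58 mm. Clockwise from above tightens; 15 clicks to a turn (24 degrees each).
- gear_head (a point): Middle of the gear head's top, under the knob, 52 mm above the bench. Inside is the click work: the knob rests only in a click, and let go near a click it falls into that click and stays (let go exactly half-way it may hang there). It starts in its first click, wound right back, and has 17. The pad is met after 4.1 to 7.3 clicks from the start: the first four never meet it.
- click_work (a point): Point on the knob's axis inside the gear head, 36 mm above the bench; what the knob feels like: each click resists with up to 0.2 N m at its start, nothing half-way, then pulls on into the next. Averaged over a whole click only friction (about 0.01 N m) is left, plus, once the pad is met, 0.055 N m at once and 0.016 N m more for each click.
- flanged_bush: Bystander: loose steel bush 36 mm high, 34 mm in diameter with a 56 mm foot flange; origin at its underside.
- bolt: Bystander: loose dark bolt standing on its 35 mm hexagon head, 64 mm tall; origin at its underside.
- friction_plate: Bystander: flat dark toothed ring 170 mm across, 7 mm thick, lying on the bench; origin at its underside.
- hub: Bystander: dark hub, a disc 140 mm across with a raised boss, 42 mm high; origin at its underside.
- carton: Bystander: closed cardboard carton 90 x 130 x 80 mm; origin at its underside.
There are look-alikes about, which are no part of the job. Leave any purple or red look-alike of the part that bears sleeve_mid alone.

How it is judged (in metres and radians):
On the way, in this order (a step that is already met when the one before it is completed fails the run):
1. the sleeve stands on the clamp's rail between jaw and pad (x of sleeve_mid in the frame of clamp between -0.009 and 0.009 m and y of sleeve_mid in the frame of clamp between -0.03 and 0.014 m and z of sleeve_mid in the frame of clamp between 0.034 and 0.04 m and angle between sleeve_mid's own z axis and vertical below 0.1 rad and contact force between the fingers and anything else below 0.5 N), for 0.2 s.
2. the jaw presses the sleeve against the pad (x of sleeve_mid in the frame of clamp between -0.009 and 0.009 m and y of sleeve_mid in the frame of clamp between -0.03 and 0.014 m and z of sleeve_mid in the frame of clamp between 0.034 and 0.04 m and angle between sleeve_mid's own z axis and vertical below 0.1 rad and contact force between jaw and anything else above 3 N), for 0.1 s.
At the end, for the whole second after the job is handed in: The sleeve stands upright on the rail (within 9 mm of the rail's middle line, tilted less than 0.1 rad) and the jaw holds it against the pad with 13.1 to 17.0 N, which is what three full clicks after the click of first contact give; the jaw is at rest (x of sleeve_mid in the frame of clamp between -0.009 and 0.009 m and y of sleeve_mid in the frame of clamp between -0.03 and 0.014 m and z of sleeve_mid in the frame of clamp between 0.034 and 0.04 m and angle between sleeve_mid's own z axis and vertical below 0.1 rad and contact force between jaw and anything else between 13.1 and 17 N and linear speed of jaw below 0.005 m/s); the robot touches nothing.
It fails at once if the jaw is pressed with more than 21 N (over-tight) (contact force between jaw and anything else above 21 N).
It fails at once if another part on the bench is pushed more than 25 mm from its place (distance of any of flanged_bush, bolt, friction_plate, hub, carton from where it was at the start of the episode above 0.025 m).
It also fails if it takes over 72 s, if anything falls off the work surface, if the arm or the gripper's body presses on something with over 40 N, if the wrist force passes 120 N, or if a joint passes its speed limit or range.

### The arm

A 6-joint arm with a two-finger parallel gripper is mounted at the origin on the work surface. World frame = base frame: x ahead of the robot, y to its left, z up, the work surface at z = 0. Lengths are in mm, angles in rad, forces in N, time in s.
With the tool pointing down it reaches from about 350 to 875 mm from the base axis. Payload 4.2 kg.
Tool frame: the origin (TCP) lies midway between the tips of the shut fingers; the grasp point (between the pads) lies arm.grip_depth behind it (arm.grip_depth is the distance from the TCP to the grasp point, in mm); z points along the fingers, y is the direction in which the jaws open and shut (so a half turn about z gives the same grasp; the last joint's range is limited). The gripper opens to 85 mm and grips with 20 to 120 N. Pads are 22 mm wide; open, the fingers measure 114 mm over their backs; the gripper's body (76 mm by 85 mm) begins 54 mm behind the grasp point. The pads swing forward as they close: fully open they stand 13 mm farther back than shut.
Start: joints at [1.374, 0.385, 0.008, 0, -1.194, -0.259], TCP at [275.079, 561.187, 204.912] pointing down, gripper open.
Joint ranges: [-3.14, 3.14], [-1.21, 2.06], [-1.07, 1.41], [-3.16, 2.05], [-2.99, -0.16], [-3.1, 3.1]. Speed limits (rad/s): [2.79, 2.79, 3.14, 3.14, 3.14, 3.14].

### API

Orientations are given as a unit quaternion [x, y, z, w].
In Python, from bench import arm gives the robot as it stands.
- The arm moves only by the tool play_rows, never from a script. Its argument "motion" is one flat list of numbers, 7 for each row, row after row: the opening in per cent of the stroke, from 0 (shut) to 100 (fully open), then the shift along the world's x, y, z in cm, then the turn, a rotation vector about the world's x, y, z in degrees. A call has 1 to 5 rows; each row is the pose to reach, as a shift and turn from the pose commanded when the call began; what a row does not reach only later rows make up. A row lasts 1/8 s, in which the tool goes at most 62.5 mm and 10.7 degrees, less where a joint would pass 70% of its speed; a pose out of reach is approached as far as the arm can. A call with a gripper value outside its range is refused whole. The fingers move at their own pace and stop on an object; the grip force is fixed at half the most. Time passes only in rows, so rows that repeat a pose let the fingers close. It gives the time, the measured TCP pose, the force and the opening at its end, in the units of the state.
- arm.read_state(): the state, without advancing time (a new reading comes with each control period).
- arm.get_image(name): name is "scene" or "top" or "wrist"; returns (picture, depth): 480x640x3 uint8, red, green, blue; 480x640 float32, mm along the optical axis (not along the pixel's ray), 0 where there is no reading.
- arm.camera_info(name): a dict with "fovy" (degrees; the focal length in pixels is half the picture's height over the tangent of half this angle, whatever the lens; pixels are square), "cx", "cy" (the principal point, pixels), "R" (3x3) and "t" (3): a world point X has camera coordinates R X + t. Camera axes: x right, y down, z forward; pixel columns grow to the right and rows downward; lengths in mm; the calibration is good to about 2 mm. A picture is of the moment at which its call begins: read the wrist's pose just before it. camera_info takes no time and is no camera call; for the wrist camera it gives the pose at the moment of the call.
- arm.job_done(): hands the job in, once; it reports no verdict.
Trained networks look in the newest picture that a camera, given by its name, has taken for a name from the list of things; names that differ only in an ending like _2 or _b are one class to them, and where a whole thing is asked for, a point or a joint stands for the part that bears it (a point fixed in the world has none). Each returns a list of dicts, best first, with "confidence" (0 to 1); they miss things now and then, are a little off and sometimes report something else, mostly with a low value. They report only what shows in the picture. A call takes as long as a camera call. They do not tell look-alikes from the thing itself.
- arm.outline_of(thing, camera): "mask" (480x640 bool, what is visible of it) and "extent" ([left, top, width, height] in pixels, round what is visible of it).
- arm.place_of(thing, camera): "uv" ([column, row] in pixels: a listed point, or the origin of a listed thing).
The state is a dict: "clock": time; "joints": joint angles; "joint_vel": joint speeds; "joint_efforts": joint torques, N m; "position": TCP position; "ee_rot": TCP orientation; "contact_force": force on the tool from outside, world axes, zero at the start; "wrist_torque": the same for the moment, N m; "gripper_width": finger opening in mm.
Only numpy, scipy, OpenCV 4.12 (cv2) and the standard library are available. Lean on these libraries where they do the work, as an engineer would, in place of code of your own. Each camera call takes 0.05 s, during which the arm holds its last target.

## Working session

There is one attempt and no reset: what is moved stays moved. The work goes in short steps, Python scripts to look and compute and a tool call to move; the robot and the scene stay as the last step left them, time stands still between calls to the robot, and variables do not carry over. Pictures are saved under pics/ and viewed, and the job is handed in when it is done.

Besides the shell and the picture viewer there is one more tool, called after "Request:" as name(argument=value, ...) on one line, values as JSON. play_rows: Moves the arm, as the interface text tells. Its arguments: {"type":"object","properties":{"motion":{"type":"array","items":{"type":"number"}}},"required":["motion"]}

```bash
ls; mkdir -p pics
cat > h.py <<'E'
import numpy as np,cv2
from bench import arm
def save(img,n): cv2.imwrite('pics/'+n,cv2.cvtColor(img,cv2.COLOR_RGB2BGR))
def world(ci,u,v,d):
    f=240/np.tan(np.radians(ci['fovy'])/2)
    p=np.array([(u-ci['cx'])/f*d,(v-ci['cy'])/f*d,d]); return np.array(ci['R']).T@(p-np.array(ci['t']))
def atz(ci,u,v,z):
    R=np.array(ci['R']);c=-R.T@np.array(ci['t']); r=world(ci,u,v,1000.)-c
    return c+r*(z-c[2])/r[2]
E
python3 - <<'E'
from h import *
for c in('top','scene'):
    im,d=arm.get_image(c);save(im,c+'0.png');np.save(c+'0d.npy',d);ci=arm.camera_info(c)
    print(c,ci)
    for t in('sleeve_mid','seat','rail_end','knob_grip','gear_head','jaw','clamp','bolt','flanged_bush'):
        for r in arm.place_of(t,c)[:3]: print(t,r)
print(arm.read_state(),arm.grip_depth)
E
```

```text
pics
top {'fovy': 48.5355057871133, 'cx': 315.32528658063876, 'cy': 244.99238254911342, 'R': array([[-0.02736119, -0.99961826, -0.00383356],
       [-0.9957683 ,  0.02759198, -0.08765938],
       [ 0.08773169,  0.00141888, -0.99614313]]), 't': array([ -31.7587794 ,  503.96073434, 1561.12477381])}
sleeve_mid {'uv': [405.6, 273.8], 'confidence': 0.69}
sleeve_mid {'uv': [356.7, 289.0], 'confidence': 0.64}
sleeve_mid {'uv': [373.0, 259.8], 'confidence': 0.46}
seat {'uv': [260.7, 235.0], 'confidence': 0.83}
rail_end {'uv': [282.3, 236.3], 'confidence': 0.74}
knob_grip {'uv': [223.6, 228.6], 'confidence': 0.75}
gear_head {'uv': [225.1, 229.7], 'confidence': 0.73}
jaw {'uv': [253.8, 234.1], 'confidence': 0.48}
clamp {'uv': [260.8, 237.2], 'confidence': 0.69}
clamp {'uv': [173.1, 289.7], 'confidence': 0.17}
bolt {'uv': [364.6, 212.9], 'confidence': 0.5}
flanged_bush {'uv': [408.3, 234.2], 'confidence': 0.65}
scene {'fovy': 45.09789241847302, 'cx': 327.5802951129955, 'cy': 239.27158447955605, 'R': array([[ 0.69283026,  0.72097417, -0.01350863],
       [ 0.39730538, -0.39729564, -0.82722706],

[... 638 characters left out ...]
ints': array([ 1.37359278e+00,  3.84703593e-01,  7.88786477e-03,  3.89962020e-06,
       -1.19395773e+00, -2.58611810e-01]), 'joint_vel': array([ 0.00078335,  0.00023889,  0.00018672,  0.00098287, -0.00057603,
       -0.00024384]), 'joint_efforts': array([ 5.82236735e-04, -3.92093611e+01,  1.88619107e+01,  4.19108301e+00,
       -3.46636989e-04, -7.65421987e-06]), 'position': array([275.08606574, 561.19259156, 204.90572547]), 'ee_rot': array([ 9.74141427e-01, -2.25939106e-01,  1.46109902e-06, -1.14854355e-05]), 'contact_force': array([-0.32945721,  1.40330513, -0.82610183]), 'wrist_torque': array([-0.0031974 , -0.00453646, -0.0034139 ]), 'gripper_width': 85.16481909883416} 18.700000000000003
```

Run:
```python
from h import *
im=cv2.imread('pics/top0.png');cv2.imwrite('pics/top0z.png',cv2.resize(im[150:350,150:450],(800,533),interpolation=cv2.INTER_CUBIC))
im=cv2.imread('pics/scene0.png');cv2.imwrite('pics/scene0z.png',cv2.resize(im[150:370,180:480],(800,587),interpolation=cv2.INTER_CUBIC))
ci=arm.camera_info('top')
for n,u,v,z in(('s1',405.6,273.8,13),('s2',356.7,289,13),('s3',373,259.8,13),('seat',260.7,235,24),('rail_end',282.3,236.3,24),('knob',223.6,228.6,74),('gear',225.1,229.7,52),('bolt',364.6,212.9,0),('bush',408.3,234.2,0)): print(n,atz(ci,u,v,z).round(1))
```

```text
s1 [ 410.3 -311.7   13. ]
s2 [ 369.2 -164.8   13. ]
s3 [ 454.6 -216.3   13. ]
seat [537.1 116.1  24. ]
rail_end [531.4  51.9  24. ]
knob [553.1 217.6  74. ]
gear [552.5 217.1  52. ]
bolt [ 598.3 -197.5    0. ]
bush [ 529.8 -327.1    0. ]
```

View pics/top0z.png

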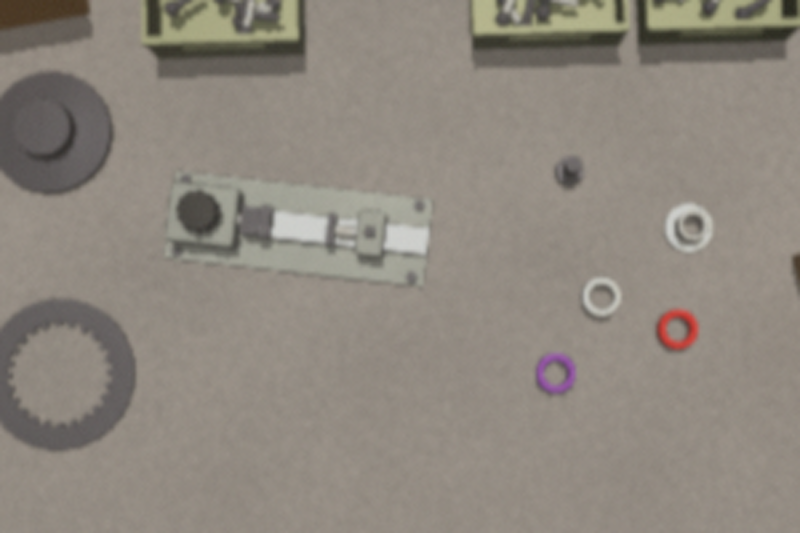

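View pics/scene0z.png

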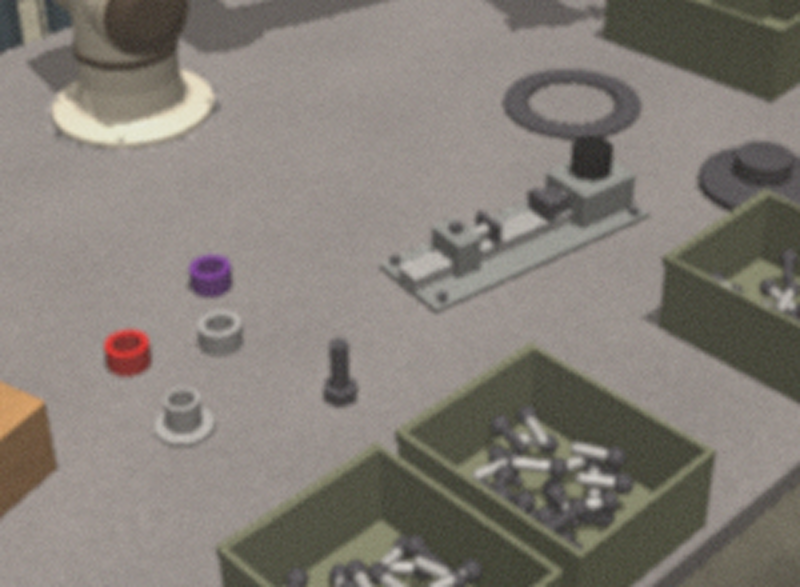

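The bare steel sleeve is at about (373, 260) in the top picture. The purple one is at (357, 289), the red one at (405, 274), and the bush and bolt stand apart from it. I'll move over the clamp and look with the wrist camera.

Request:
play_rows(motion=[100, 5, -6, 2, 0, 0, -10, 100, 8, -12, 4, 0, 0, -20, 100, 11, -18, 6, 0, 0, -30, 100, 14, -24, 8, 0, 0, -40, 100, 17, -30, 10, 0, 0, -50])

```text
clock: 1.62
position: [425.1, 300.3, 292.2]
ee_rot: [0.786, -0.619, 0.0, -0.0]
contact_force: [0.9, -0.3, -0.7]
gripper_width: 85.4
```

Request:
play_rows(motion=[100, 3, -5, 0, 0, 0, -10, 100, 6, -10, 0, 0, 0, -20, 100, 8, -12, 0, 0, 0, -22, 100, 8, -14, 0, 0, 0, -22, 100, 8, -14, 0, 0, 0, -22])

```text
clock: 2.25
position: [504.1, 161.0, 291.4]
ee_rot: [-0.655, 0.756, 0.0, -0.0]
contact_force: [0.2, 0.1, 0.0]
gripper_width: 85.3
```

```bash
cat > look.py <<'E'
import sys
from h import *
n=sys.argv[1]; things=sys.argv[2:]
s=arm.read_state();print(s['clock'],s['position'].round(1),s['joints'].round(3),s['ee_rot'].round(4),s['gripper_width'])
ci=arm.camera_info('wrist');im,d=arm.get_image('wrist');save(im,n+'.png');np.save(n+'d.npy',d);np.save(n+'ci.npy',ci,allow_pickle=True)
print(ci)
Z=dict(sleeve_mid=13,seat=24,rail_end=24,knob_grip=74,gear_head=52,jaw=24,clamp=0,bolt=0,flanged_bush=0)
for t in things:
    for r in arm.place_of(t,'wrist')[:3]: print(t,r,atz(ci,*r['uv'],Z[t]).round(1))
E
python3 look.py w1 seat rail_end knob_grip gear_head jaw
```

```text
2.25 [504.1 161.  291.4] [ 0.616  0.169 -0.075 -0.    -1.327 -0.758] [-6.549e-01  7.557e-01  1.000e-04 -1.000e-04] 85.3275652180218
{'fovy': 58.81805036678553, 'cx': 322.48573719118735, 'cy': 240.25481500216918, 'R': array([[-0.99003025,  0.14084735,  0.00145599],
       [ 0.13555455,  0.94991594,  0.28157534],
       [ 0.03827607,  0.27896547, -0.95953802]]), 't': array([ 476.12460515, -282.88053707,  398.86171215])}
seat {'uv': [278.7, 145.4], 'confidence': 0.65} [541.5 113.   24. ]
rail_end {'uv': [281.0, 81.5], 'confidence': 0.79} [529.1  53.8  24. ]
knob_grip {'uv': [279.7, 263.0], 'confidence': 0.66} [554.  219.9  74. ]
gear_head {'uv': [279.4, 256.6], 'confidence': 0.9} [556.5 220.4  52. ]
jaw {'uv': [284.2, 178.0], 'confidence': 0.83} [541.5 146.1  24. ]
```

View pics/w1.png

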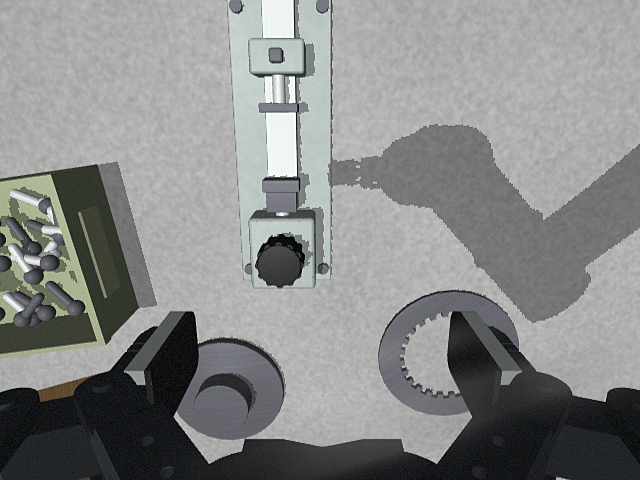

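Clear view: knob at (280, 262), jaw front at row ~178, pad at row ~108, and the rail running between them. I'll fit the rail, knob and pad from depth.

```bash
cat > fit.py <<'E'
import sys
from h import *
n=sys.argv[1]
d=np.load(n+'d.npy');ci=np.load(n+'ci.npy',allow_pickle=True).item()
im=cv2.cvtColor(cv2.imread('pics/'+n+'.png'),cv2.COLOR_BGR2RGB).astype(int)
f=240/np.tan(np.radians(ci['fovy'])/2)
v,u=np.mgrid[:480,:640]
P=np.stack([(u-ci['cx'])/f*d,(v-ci['cy'])/f*d,d],-1); W=(P-np.array(ci['t']))@np.array(ci['R'])
W[d==0]=np.nan
sel=(u>225)&(u<335)&(v<300)
X,Y,Z=W[...,0],W[...,1],W[...,2]
print('bench z',np.nanmedian(Z[380:400,0:0+1]), np.nanmedian(Z[120:160,560:620]))
white=(im.min(-1)>225)&sel&(v>115)&(v<175)
print('rail n',white.sum(),'z',np.nanmedian(Z[white]))
mids=[]
for r in range(116,175):
    c=np.where(white[r])[0]
    if len(c)>20:
        a=atz(ci,c.min(),r,24);b=atz(ci,c.max()+1,r,24); mids.append(np.r_[(a+b)/2,np.linalg.norm(a-b)])
mids=np.array(mids);p=np.polyfit(mids[:,1],mids[:,0],1)
print('width',np.median(mids[:,3]),'x=p(y)',p,'yaw deg',np.degrees(np.arctan(-p[0])))
k=sel&(Z>82)&(Z<92); print('knob top',k.sum(),np.nanmedian(Z[k]),cv2.minEnclosingCircle(np.stack([X[k],Y[k]],-1).astype(np.float32)))
t=np.arctan(-p[0]);ax=np.array([-np.sin(t),np.cos(t)])
g=sel&(Z>49)&(Z<55)&(v>200)
print('gear top',g.sum(),cv2.minAreaRect(np.stack([X[g],Y[g]],-1).astype(np.float32)))
q=cv2.minEnclosingCircle(np.stack([X[k],Y[k]],-1).astype(np.float32))[0]
s=np.array(q)-105*ax; print('seat from knob',s,'rail x at',np.polyval(p,s[1]))
q2=[np.polyval(p,s[1]),s[1]]
xx=(X-q2[0])*ax[1]-(Y-q2[1])*ax[0]; yy=(X-q2[0])*ax[0]+(Y-q2[1])*ax[1]
m=sel&(abs(xx)<17)&(abs(yy)<62)
for a in range(-62,62,2):
    mm=m&(yy>=a)&(yy<a+2); 
    if mm.sum()>3: print(a,np.nanpercentile(Z[mm],[10,50,90]).round(1))
E
python3 fit.py w1
```

```text
bench z 1.7813865147250363 1.7225283858024307
rail n 1706 z 25.274000124244186
width 29.0522312943586 x=p(y) [1.42033973e-01 5.22326113e+02] yaw deg -8.083876163732334
knob top 1639 87.11814357824453 ((553.4144897460938, 218.53733825683594), 23.132789611816406)
gear top 2535 ((553.663330078125, 218.09063720703125), (75.98898315429688, 65.31906127929688), 81.63947296142578)
seat from knob [538.64911467 114.5806949 ] rail x at 538.6004647233783
-62 [23.  25.5 42.8]
-60 [23.9 26.2 42.9]
-58 [23.3 25.9 43.2]
-56 [23.4 26.2 43. ]
-54 [23.7 26.3 42.5]
-52 [24.  25.9 43.5]
-50 [24.  25.9 42.6]
-48 [24.2 25.8 42.8]
-46 [14.7 25.8 42.8]
-44 [24.4 26.2 43.1]
-42 [47.8 48.7 49.9]
-40 [48.4 49.5 50.3]
-38 [48.3 49.3 50.5]
-36 [48.4 49.1 50.4]
-34 [24.3 40.2 48. ]
-32 [23.8 25.  26.4]
-30 [21.8 25.1 26.1]
-28 [22.8 25.1 26.2]
-26 [20.6 25.4 26.6]
-24 [22.9 25.2 26.2]
-22 [24.  25.1 26.3]
-20 [22.9 24.9 26.3]
-18 [23.1 25.  26.5]
-16 [23.7 25.3 26.3]
-14 [23.7 25.1 26.2]
-12 [23.3 25.1 26.4]
-10 [23.4 25.4 26.5]
-8 [23.6 25.1 26.3]
-6 [24.1 25.3 26.4]
-4 [24.1 25.4 26.4]
-2 [23.5 25.3 25.9]
0 [22.3 25.1 26.4]
2 [23.6 25.  26.3]
4 [23.1 25.  26.2]
6 [23.8 25.1 26.4]
8 [23.6 25.  26.2]
10 [23.5 25.2 26.3]
12 [20.5 25.2 26. ]
14 [24.1 25.2 26.2]
16 [22.9 25.  26.5]
18 [24.1 25.2 26.2]
20 [23.5 25.2 26.6]
22 [23.2 25.2 26.6]
24 [23.2 25.1 26.4]
26 [22.5 25.  26. ]
28 [24.4 26.2 42.9]
30 [27.7 48.1 49.8]
32 [48.4 49.4 50.2]
34 [48.1 49.1 50.1]
36 [48.2 49.5 50.4]
38 [48.5 49.5 50.2]
40 [48.4 49.1 50.2]
42 [43.8 45.6 46.9]
44 [44.2 45.4 46.4]
46 [43.7 45.2 46.1]
48 [41.8 45.2 46.1]
50 [38.3 45.  46.3]
52 [31.4 45.  46.1]
54 [38.3 45.1 46.5]
56 [32.5 45.3 46.2]
58 [33.2 45.1 46.2]
60 [44.1 44.9 46.2]
```

Seat is at about (538.6, 114.6), with yaw −8.1°. The pad face is about 33.5 mm from the seat, which predicts contact in click 7. The tool yaw already matches. Next, the sleeve.

Request:
play_rows(motion=[100, -1, -6, 0, 0, 0, 0, 100, -2, -12, 0, 0, 0, 0, 100, -2.5, -18, 0, 0, 0, 0, 100, -3, -24, -3, 0, 0, 0, 100, -4, -30, -5, 0, 0, 0])

```text
clock: 3.18
position: [465.2, -133.1, 242.7]
ee_rot: [-0.656, 0.755, -0.0, 0.0]
contact_force: [0.2, -0.1, -0.5]
gripper_width: 85.4
```

Request:
play_rows(motion=[100, -1, -5, -2, 0, 0, 0, 100, -1, -8, -4, 0, 0, 0, 100, -1, -9, -4, 0, 0, 0, 100, -1, -9, -4, 0, 0, 0])

```text
clock: 3.68
position: [456.2, -222.1, 203.9]
ee_rot: [-0.655, 0.755, -0.0, 0.0]
contact_force: [0.5, 0.6, 0.5]
gripper_width: 85.5
```

```bash
python3 look.py w2 sleeve_mid bolt
python3 - <<'E'
from h import *
d=np.load('w2d.npy');ci=np.load('w2ci.npy',allow_pickle=True).item()
f=240/np.tan(np.radians(ci['fovy'])/2)
v,u=np.mgrid[:480,:640]
P=np.stack([(u-ci['cx'])/f*d,(v-ci['cy'])/f*d,d],-1); W=(P-np.array(ci['t']))@np.array(ci['R'])
m=(d>0)&(W[...,2]>22)&(W[...,2]<32)&(np.hypot(W[...,0]-454,W[...,1]+216)<35)
print(m.sum(),np.median(W[m],0),cv2.minEnclosingCircle(W[m][:,:2].astype(np.float32)))
E
```

```text
3.675 [ 456.2 -222.1  203.9] [-0.132  0.184 -0.278  0.    -1.108 -0.009] [-6.553e-01  7.554e-01 -5.000e-04  2.000e-04] 85.50920490690424
{'fovy': 58.81805036678553, 'cx': 322.48573719118735, 'cy': 240.25481500216918, 'R': array([[-9.90175549e-01,  1.39829337e-01,  3.73111949e-04],
       [ 1.34289648e-01,  9.50196842e-01,  2.81233448e-01],
       [ 3.89701568e-02,  2.78520588e-01, -9.59639312e-01]]), 't': array([482.80940457, 112.91928767, 423.1701768 ])}
sleeve_mid {'uv': [427.7, 251.0], 'confidence': 0.92} [ 369.7 -164.9   13. ]
sleeve_mid {'uv': [329.2, 200.7], 'confidence': 0.67} [ 450.4 -222.2   13. ]
bolt {'uv': [174.4, 254.0], 'confidence': 0.92} [ 599.  -190.1    0. ]
1298 [ 451.49039024 -220.80388971   27.10372081] ((451.71392822265625, -220.20460510253906), 21.972877502441406)
```

View pics/w2.png

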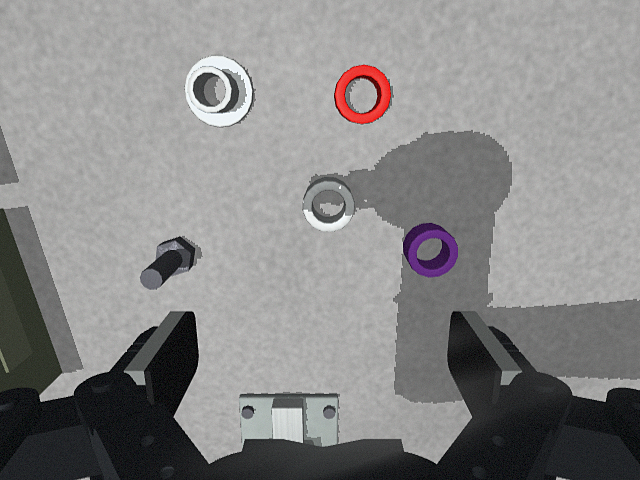

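Steel sleeve confirmed at (329, 203) px, which is (451.6, −220.3) in the world with radius 22.0. The purple one (430, 250) and red one (362, 94) stay clear. Descending.

Request:
play_rows(motion=[100, -0.5, 0.2, -6, 0, 0, 0, 100, -0.5, 0.2, -12, 0, 0, 0, 100, -0.5, 0.2, -17, 0, 0, 0, 85, -0.5, 0.2, -19.5, 0, 0, 0, 85, -0.5, 0.2, -20.0, 0, 0, 0])

```text
clock: 4.45
position: [450.1, -219.1, 2.3]
ee_rot: [-0.656, 0.755, 0.001, -0.001]
contact_force: [0.6, 0.5, 1.0]
gripper_width: 72.6
```

Request:
play_rows(motion=[40, 0, 0, 0, 0, 0, 0, 40, 0, 0, 0, 0, 0, 0, 40, 0, 0, 0, 0, 0, 0, 40, 0, 0, 0, 0, 0, 0, 40, 0, 0, 0, 0, 0, 0])

```text
clock: 5.08
position: [450.6, -220.2, 3.6]
ee_rot: [-0.655, 0.755, -0.0, 0.0]
contact_force: [-0.7, -0.4, -0.3]
gripper_width: 34.3
```

```bash
python3 -c "
from h import *
print(arm.read_state(),arm.grip_depth)
im,d=arm.get_image('wrist');save(im,'w3.png')"
```

```text
{'clock': 5.075, 'joints': array([-1.30191615e-01,  4.28881007e-01, -5.35829671e-01, -7.17168742e-06,
       -6.05548181e-01, -1.15540696e-02]), 'joint_vel': array([-0.00128639,  0.00295915, -0.00112677, -0.00012176,  0.00143344,
        0.00276891]), 'joint_efforts': array([ 1.22876492e-02, -3.41909552e+01,  1.15799332e+01,  2.57122368e+00,
        1.47091749e-03, -6.21054346e-05]), 'position': array([ 450.60043535, -220.16070236,    3.56660751]), 'ee_rot': array([-6.55256666e-01,  7.55406268e-01, -1.99598950e-04,  1.79950848e-04]), 'contact_force': array([-0.72087108, -0.36081459, -0.33303027]), 'wrist_torque': array([-0.02209352,  0.01442848,  0.00320708]), 'gripper_width': 34.334503989999035} 18.700000000000003
```

View pics/w3.png

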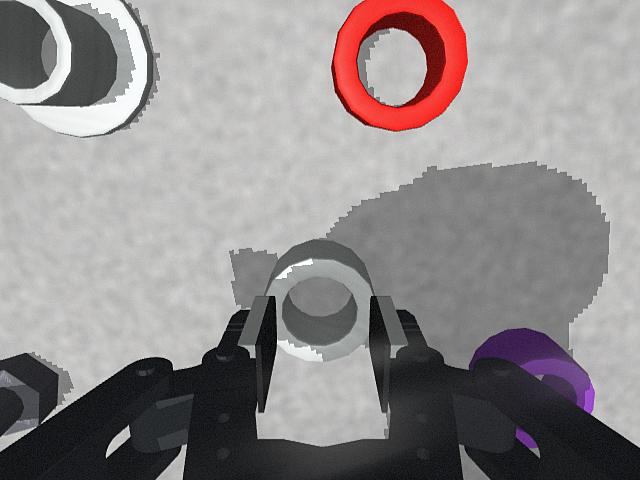

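The width reached the commanded 34 mm, less than the 44 mm sleeve, so it isn't properly gripped. Checking the geometry with depth.

```bash
python3 look.py w3
python3 - <<'E'
from h import *
d=np.load('w3d.npy');ci=np.load('w3ci.npy',allow_pickle=True).item()
f=240/np.tan(np.radians(ci['fovy'])/2)
v,u=np.mgrid[:480,:640]
P=np.stack([(u-ci['cx'])/f*d,(v-ci['cy'])/f*d,d],-1); W=(P-np.array(ci['t']))@np.array(ci['R'])
for r in(300,320,340,360,380,400): print(r,[ (c,W[r,c].round(0).tolist()) for c in (245,255,268,280,295,355,370,380,395)])
m=(d>0)&(W[...,2]>22)&(W[...,2]<31)&(v>230)&(v<370)&(u>278)&(u<368)
print(m.sum(),np.median(W[m],0),cv2.minEnclosingCircle(W[m][:,:2].astype(np.float32)))
E
```

```text
5.125 [ 450.5 -220.2    3.5] [-0.13   0.429 -0.536 -0.    -0.606 -0.012] [-6.553e-01  7.554e-01 -1.000e-04  1.000e-04] 34.09749105487824
{'fovy': 58.81805036678553, 'cx': 322.48573719118735, 'cy': 240.25481500216918, 'R': array([[-0.99015782,  0.13995179,  0.00099038],
       [ 0.13456831,  0.95007767,  0.28150275],
       [ 0.03845588,  0.27886543, -0.95955991]]), 't': array([477.06816166, 168.04771048, 230.83761437])}
300 [(245, [485.0, -218.0, 1.0]), (255, [472.0, -233.0, 38.0]), (268, [468.0, -233.0, 39.0]), (280, [466.0, -228.0, 28.0]), (295, [464.0, -215.0, 0.0]), (355, [438.0, -223.0, 27.0]), (370, [433.0, -225.0, 33.0]), (380, [430.0, -228.0, 40.0]), (395, [420.0, -209.0, 2.0])]
320 [(245, [475.0, -231.0, 47.0]), (255, [470.0, -234.0, 54.0]), (268, [466.0, -233.0, 53.0]), (280, [467.0, -219.0, 27.0]), (295, [463.0, -213.0, 16.0]), (355, [439.0, -215.0, 26.0]), (370, [434.0, -219.0, 35.0]), (380, [432.0, -228.0, 55.0]), (395, [427.0, -228.0, 54.0])]
340 [(245, [471.0, -234.0, 66.0]), (255, [468.0, -233.0, 66.0]), (268, [467.0, -226.0, 54.0]), (280, [469.0, -211.0, 27.0]), (295
[... 370 characters left out ...]
, -219.0, 62.0]), (395, [430.0, -224.0, 70.0])]
380 [(245, [467.0, -234.0, 87.0]), (255, [469.0, -224.0, 71.0]), (268, [469.0, -214.0, 58.0]), (280, [477.0, -176.0, 1.0]), (295, [470.0, -175.0, 2.0]), (355, [442.0, -171.0, 1.0]), (370, [435.0, -170.0, 1.0]), (380, [434.0, -213.0, 63.0]), (395, [432.0, -229.0, 86.0])]
400 [(245, [464.0, -239.0, 101.0]), (255, [470.0, -219.0, 73.0]), (268, [484.0, -166.0, 1.0]), (280, [479.0, -166.0, 2.0]), (295, [472.0, -165.0, 2.0]), (355, [444.0, -160.0, 1.0]), (370, [437.0, -160.0, 2.0]), (380, [435.0, -208.0, 66.0]), (395, [434.0, -235.0, 101.0])]
5045 [ 449.55574653 -220.59712576   26.98788987] ((451.8365173339844, -220.421142578125), 21.972551345825195)
```

Run:
```python
from h import *
d=np.load('w3d.npy');ci=np.load('w3ci.npy',allow_pickle=True).item()
f=240/np.tan(np.radians(ci['fovy'])/2)
v,u=np.mgrid[:480,:640]
P=np.stack([(u-ci['cx'])/f*d,(v-ci['cy'])/f*d,d],-1); W=(P-np.array(ci['t']))@np.array(ci['R'])
for r in range(270,420,10): print(r,[ (c,W[r,c].round(0).tolist()) for c in range(362,412,5)])
im=cv2.imread('pics/w3.png');cv2.imwrite('pics/w3z.png',cv2.resize(im[220:420,220:430],(630,600),interpolation=cv2.INTER_CUBIC))
R=np.array(ci['R']);t=np.array(ci['t'])
for p in([450.6,-220.2,3.6],[450.6+17,-220,3.6],[450.6+17,-220,22],[450.6+17,-220,35]):
    q=R@np.array(p)+t;print(p,q[:2]/q[2]*f+[ci['cx'],ci['cy']])
```

```text
270 [(362, [434.0, -232.0, 19.0]), (367, [431.0, -225.0, 2.0]), (372, [429.0, -224.0, 1.0]), (377, [426.0, -224.0, 1.0]), (382, [424.0, -224.0, 2.0]), (387, [422.0, -224.0, 1.0]), (392, [420.0, -223.0, 1.0]), (397, [418.0, -223.0, 2.0]), (402, [416.0, -222.0, 0.0]), (407, [414.0, -223.0, 2.0])]
280 [(362, [434.0, -231.0, 27.0]), (367, [432.0, -230.0, 25.0]), (372, [429.0, -220.0, 1.0]), (377, [427.0, -220.0, 1.0]), (382, [425.0, -219.0, 1.0]), (387, [423.0, -219.0, 2.0]), (392, [420.0, -219.0, 1.0]), (397, [418.0, -218.0, 0.0]), (402, [416.0, -218.0, 1.0]), (407, [414.0, -217.0, 0.0])]
290 [(362, [435.0, -227.0, 27.0]), (367, [433.0, -227.0, 28.0]), (372, [431.0, -225.0, 24.0]), (377, [427.0, -215.0, 2.0]), (382, [425.0, -215.0, 1.0]), (387, [423.0, -214.0, 1.0]), (392, [421.0, -214.0, 1.0]), (397, [419.0, -213.0, -0.0]), (402, [416.0, -213.0, -0.0]), (407, [414.0, -213.0, 1.0])]
300 [(362, [435.0, -223.0, 28.0]), (367, [434.0, -223.0, 27.0]), (372, [432.0, -228.0, 38.0]), (377, [431.0, -229.0, 41.0]), (382, [429.0, -227.0, 39.0]), (387, [427.0, -228.0, 40.0]), (392, [421.0, -209.0, 
[... 2921 characters left out ...]
 [433.0, -159.0, 1.0]), (382, [435.0, -211.0, 69.0]), (387, [433.0, -210.0, 69.0]), (392, [441.0, -291.0, 174.0]), (397, [434.0, -235.0, 101.0]), (402, [433.0, -234.0, 100.0]), (407, [432.0, -234.0, 100.0])]
410 [(362, [441.0, -155.0, 3.0]), (367, [439.0, -153.0, 0.0]), (372, [436.0, -154.0, 2.0]), (377, [434.0, -153.0, 1.0]), (382, [435.0, -207.0, 68.0]), (387, [434.0, -208.0, 70.0]), (392, [435.0, -235.0, 104.0]), (397, [434.0, -235.0, 105.0]), (402, [433.0, -234.0, 104.0]), (407, [432.0, -234.0, 103.0])]
[450.6, -220.2, 3.6] [322.6929916  287.84937607]
[467.6, -220, 3.6] [283.80938771 293.3987256 ]
[467.6, -220, 22] [279.75125144 312.29562669]
[467.6, -220, 35] [276.32270758 328.2608013 ]
```

View pics/w3z.png

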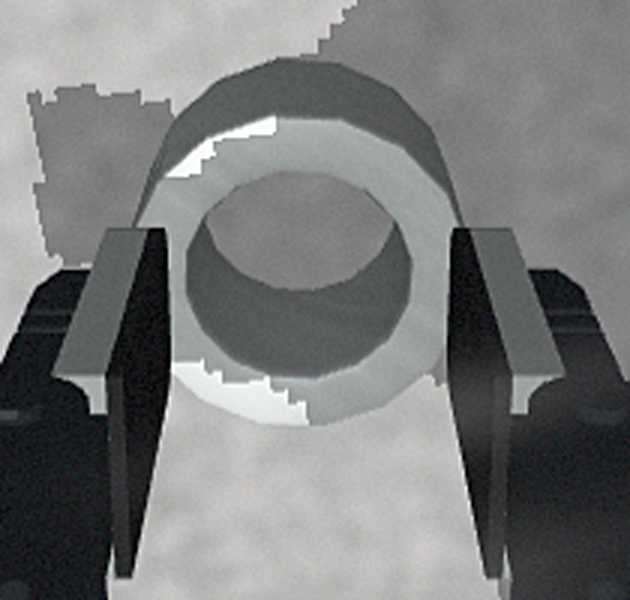

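Run:
```python
from h import *
for n in('w1','w2'):
    d=np.load(n+'d.npy');ci=np.load(n+'ci.npy',allow_pickle=True).item()
    f=240/np.tan(np.radians(ci['fovy'])/2)
    v,u=np.mgrid[:480,:640]
    P=np.stack([(u-ci['cx'])/f*d,(v-ci['cy'])/f*d,d],-1); W=(P-np.array(ci['t']))@np.array(ci['R'])
    for r in(314,320,340,360): print(n,r,[ (c,W[r,c].round(0).tolist()) for c in (172,180,188,193,455,462,472)])
```

```text
w1 314 [(172, [550.0, 144.0, 339.0]), (180, [548.0, 144.0, 338.0]), (188, [545.0, 144.0, 339.0]), (193, [546.0, 147.0, 333.0]), (455, [461.0, 157.0, 337.0]), (462, [459.0, 156.0, 339.0]), (472, [456.0, 157.0, 339.0])]
w1 320 [(172, [549.0, 144.0, 342.0]), (180, [547.0, 145.0, 342.0]), (188, [545.0, 146.0, 339.0]), (193, [546.0, 149.0, 334.0]), (455, [461.0, 159.0, 338.0]), (462, [460.0, 156.0, 343.0]), (472, [457.0, 157.0, 343.0])]
w1 340 [(172, [545.0, 145.0, 353.0]), (180, [545.0, 148.0, 348.0]), (188, [546.0, 152.0, 342.0]), (193, [547.0, 155.0, 336.0]), (455, [462.0, 165.0, 339.0]), (462, [461.0, 161.0, 346.0]), (472, [461.0, 157.0, 353.0])]
w1 360 [(172, [546.0, 150.0, 356.0]), (180, [546.0, 154.0, 350.0]), (188, [547.0, 158.0, 342.0]), (193, [548.0, 161.0, 338.0]), (455, [463.0, 172.0, 340.0]), (462, [462.0, 168.0, 347.0]), (472, [462.0, 162.0, 355.0])]
w2 314 [(172, [502.0, -239.0, 251.0]), (180, [499.0, -239.0, 252.0]), (188, [498.0, -238.0, 250.0]), (193, [497.0, -237.0, 247.0]), (455, [413.0, -226.0, 250.0]), (462, [411.0, -226.0, 251.0]), (472, [407.0, -226.0, 250.0])]
w2 320 [(172, [500.0, -240.0, 256.0]), (180, [498.0, -239.0, 255.0]), (188, [497.0, -237.0, 252.0]), (193, [498.0, -235.0, 247.0]), (455, [413.0, -224.0, 250.0]), (462, [412.0, -227.0, 255.0]), (472, [409.0, -226.0, 255.0])]
w2 340 [(172, [497.0, -238.0, 267.0]), (180, [497.0, -235.0, 261.0]), (188, [498.0, -231.0, 254.0]), (193, [498.0, -228.0, 249.0]), (455, [414.0, -218.0, 252.0]), (462, [413.0, -221.0, 258.0]), (472, [413.0, -226.0, 266.0])]
w2 360 [(172, [498.0, -232.0, 267.0]), (180, [498.0, -229.0, 262.0]), (188, [499.0, -224.0, 254.0]), (193, [499.0, -223.0, 251.0]), (455, [414.0, -211.0, 252.0]), (462, [415.0, -217.0, 261.0]), (472, [413.0, -220.0, 266.0])]
```

Depth shows the pad tips about 35 mm above the reported TCP at this opening and 45 mm when open. That is a consistent ~32 mm tool offset, so the pads closed above the sleeve and it hasn't moved. I'll open and go down carefully with a correction.

Request:
play_rows(motion=[80, 0.1, 0, 0, 0, 0, 0, 80, 0.1, 0, 0, 0, 0, 0, 80, 0.1, 0, 0, 0, 0, 0, 80, 0.1, 0, -1.2, 0, 0, 0, 80, 0.1, 0, -2.2, 0, 0, 0])

```text
clock: 5.8
position: [451.1, -220.0, -19.7]
ee_rot: [-0.655, 0.755, 0.0, -0.0]
contact_force: [0.9, 0.2, -0.9]
gripper_width: 68.3
```

Request:
play_rows(motion=[80, 0, 0, -0.6, 0, 0, 0, 80, 0, 0, -1.1, 0, 0, 0, 80, 0, 0, -1.1, 0, 0, 0])

```text
clock: 6.18
position: [451.2, -220.1, -30.2]
ee_rot: [-0.655, 0.755, 0.0, -0.0]
contact_force: [-0.4, 0.2, -0.5]
gripper_width: 68.3
```

Request:
play_rows(motion=[40, 0, 0, 0, 0, 0, 0, 40, 0, 0, 0, 0, 0, 0, 40, 0, 0, 0, 0, 0, 0, 40, 0, 0, 0, 0, 0, 0, 40, 0, 0, 0, 0, 0, 0])

```text
clock: 6.8
position: [452.4, -220.5, -28.1]
ee_rot: [-0.656, 0.755, -0.001, 0.0]
contact_force: [-0.4, 0.2, 8.9]
gripper_width: 42.7
```

```bash
python3 look.py w4|head -1
```

```text
6.8 [ 452.4 -220.5  -28.1] [-0.13   0.486 -0.557  0.001 -0.526 -0.012] [-6.557e-01  7.550e-01 -1.000e-03  5.000e-04] 42.6736700220095
```

View pics/w4.png

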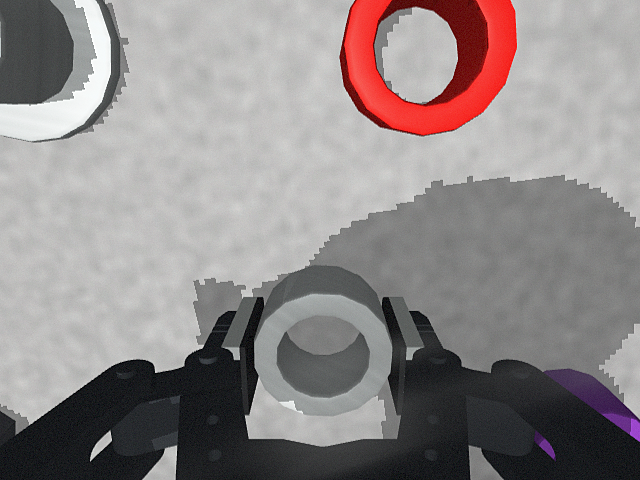

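Gripped at 42.7 mm. The 8.9 N upward force suggests the tips just touch the bench. Lifting.

Request:
play_rows(motion=[40, 0, 0, 1, 0, 0, 0, 40, 0, 0, 4, 0, 0, 0, 40, 0, 0, 8, 0, 0, 0, 40, 0, 0, 10, 0, 0, 0, 40, 0, 0, 10, 0, 0, 0])

```text
clock: 7.48
position: [452.5, -220.1, 72.0]
ee_rot: [-0.655, 0.755, -0.002, 0.001]
contact_force: [0.2, 0.5, -2.8]
gripper_width: 42.2
```

```bash
python3 look.py w5|head -1;  python3 -c "
from h import *
s=arm.read_state();print(s['contact_force'],s['wrist_torque'])"
```

```text
7.475 [ 452.5 -220.1   72. ] [-0.13   0.323 -0.468 -0.    -0.775 -0.012] [-0.6553  0.7554 -0.0016  0.0015] 42.224936984871356
[ 0.15337938 -0.24675433 -1.81917765] [0.03881139 0.05128406 0.02324647]
```

View pics/w5.png

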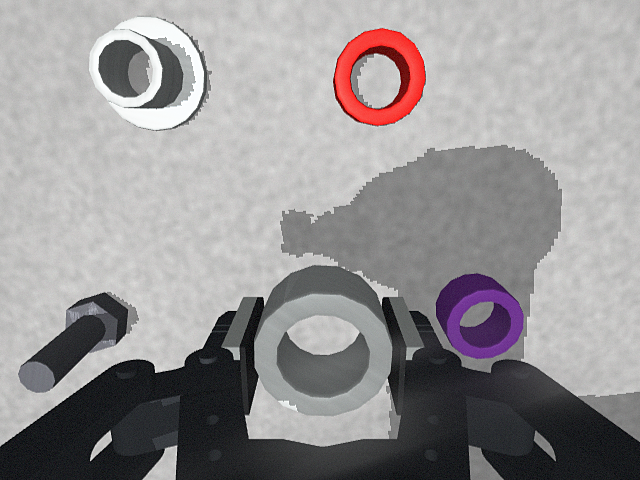

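Run:
```python
from h import *
d=np.load('w5d.npy');ci=np.load('w5ci.npy',allow_pickle=True).item()
f=240/np.tan(np.radians(ci['fovy'])/2)
v,u=np.mgrid[:480,:640]
P=np.stack([(u-ci['cx'])/f*d,(v-ci['cy'])/f*d,d],-1); W=(P-np.array(ci['t']))@np.array(ci['R'])
m=(d>0)&(W[...,2]>115)&(W[...,2]<135)&(v>285)&(v<418)&(u>262)&(u<384)
A=np.c_[W[m][:,:2],np.ones(m.sum())];print(np.linalg.lstsq(A,W[m][:,2],rcond=None)[0][:2])
print(m.sum(),np.median(W[m],0),cv2.minEnclosingCircle(W[m][:,:2].astype(np.float32)))
```

```text
[-0.00210397 -0.01758501]
10326 [ 452.38438347 -219.26975852  126.81173875] ((452.32293701171875, -220.20584106445312), 22.1905574798584)
```

Request:
play_rows(motion=[40, 1, 6, 1, 0, 0, 0, 40, 2.5, 12, 1, 0, 0, 0, 40, 4, 18, 1, 0, 0, 0, 40, 6, 24, 1, 0, 0, 0, 40, 7.5, 29, 1, 0, 0, 0])

```text
clock: 8.15
position: [525.9, 71.9, 78.6]
ee_rot: [-0.656, 0.755, 0.001, -0.001]
contact_force: [0.5, -1.0, -1.5]
gripper_width: 42.6
```

Request:
play_rows(motion=[40, 1.1, 4.4, 0, 0, 0, 0, 40, 1.1, 4.4, -1, 0, 0, 0, 40, 1.1, 4.4, -4, 0, 0, 0, 40, 1.1, 4.4, -4, 0, 0, 0])

```text
clock: 8.65
position: [534.1, 111.8, 36.7]
ee_rot: [-0.655, 0.756, 0.001, -0.005]
contact_force: [-0.1, -0.3, -1.6]
gripper_width: 42.4
```

```bash
python3 look.py w6|head -1;  python3 - <<'E'
from h import *
d=np.load('w6d.npy');ci=np.load('w6ci.npy',allow_pickle=True).item()
f=240/np.tan(np.radians(ci['fovy'])/2)
v,u=np.mgrid[:480,:640]
P=np.stack([(u-ci['cx'])/f*d,(v-ci['cy'])/f*d,d],-1); W=(P-np.array(ci['t']))@np.array(ci['R'])
Z=W[...,2];print(np.nanmedian(Z[285:418,262:384]))
m=(d>0)&(Z>80)&(Z<105)&(v>285)&(v<418)&(u>262)&(u<384)
print(m.sum(),np.median(W[m],0),cv2.minEnclosingCircle(W[m][:,:2].astype(np.float32)))
E
```

```text
8.65 [534.1 111.8  36.7] [ 0.503  0.439 -0.39  -0.001 -0.751 -0.645] [-0.6548  0.7558  0.0014 -0.0045] 42.43904094867713
88.69483045367873
10245 [534.6200785  112.69095143  91.53113163] ((534.818603515625, 111.81492614746094), 22.177322387695312)
```

View pics/w6.png

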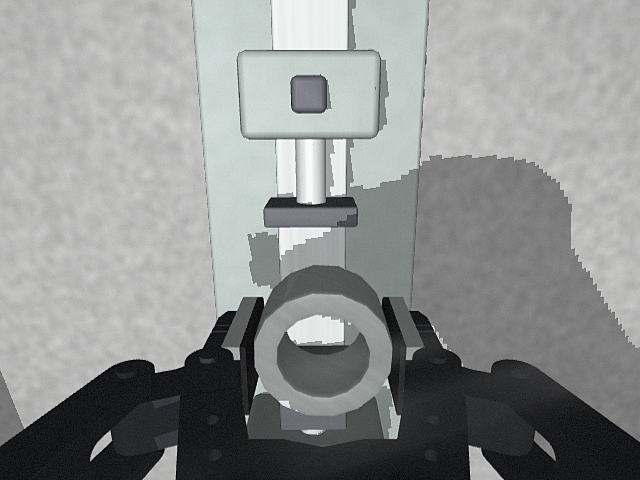

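Request:
play_rows(motion=[40, 0, 0, 0, 0, 0, 0, 40, 0, 0, 0, 0, 0, 0])

```text
clock: 8.95
position: [538.1, 113.9, 41.3]
ee_rot: [-0.655, 0.755, -0.0, 0.001]
contact_force: [-0.4, 0.5, -2.4]
gripper_width: 42.5
```

```bash
python3 look.py w7|head -1;  python3 - <<'E'
from h import *
d=np.load('w7d.npy');ci=np.load('w7ci.npy',allow_pickle=True).item()
im=cv2.imread('pics/w7.png').astype(int)
f=240/np.tan(np.radians(ci['fovy'])/2)
v,u=np.mgrid[:480,:640]
P=np.stack([(u-ci['cx'])/f*d,(v-ci['cy'])/f*d,d],-1); W=(P-np.array(ci['t']))@np.array(ci['R'])
X,Y,Z=W[...,0],W[...,1],W[...,2]
m=(d>0)&(Z>80)&(Z<105)&(v>285)&(v<418)&(u>262)&(u<384)
print(m.sum(),np.median(W[m],0),cv2.minEnclosingCircle(W[m][:,:2].astype(np.float32)))
# rail edges from depth rows
L=[]
for r in list(range(5,45))+list(range(230,262)):
    c=np.where((abs(Z[r]-25.2)<5)&(u[r]>200)&(u[r]<430))[0]
    if len(c)>30:
        a=atz(ci,c.min(),r,24);b=atz(ci,c.max()+1,r,24);L.append(np.r_[(a+b)/2,np.linalg.norm(a-b)])
L=np.array(L);L=L[abs(L[:,3]-30)<2.5];print(len(L),np.median(L[:,3]))
p=np.polyfit(L[:,1],L[:,0],1);print(p,np.degrees(np.arctan(-p[0])),'rail x at y=114.6',np.polyval(p,114.6))
b=(d>0)&(Z>53)&(Z<63)&(v<160)&(u>220)&(u<400);print('padblock',cv2.minAreaRect(W[b][:,:2].astype(np.float32)),np.median(Z[b]))
b=(d>0)&(Z>42)&(Z<52)&(v<235)&(v>190)&(u>250)&(u<370);print('pad',cv2.boxPoints(cv2.minAreaRect(W[b][:,:2].astype(np.float32))),np.median(Z[b]))
E
```

```text
8.95 [538.1 113.9  41.3] [ 0.503  0.434 -0.385  0.    -0.751 -0.645] [-6.552e-01  7.555e-01 -3.000e-04  9.000e-04] 42.515894744719
11095 [538.2772223  116.19034882  95.95021601] ((538.3163452148438, 113.67704772949219), 22.362306594848633)
71 30.10733321432049
[1.38842762e-01 5.23099825e+02] -7.904569834749831 rail x at y=114.6 539.0112058981586
padblock ((527.4239501953125, 34.198089599609375), (23.052244186401367, 40.43986892700195), 74.09526824951172) 59.02737397534419
pad [[515.43207  74.33094]
 [551.04     68.84754]
 [552.60504  79.01061]
 [516.99713  84.49401]] 49.05031823506375
```

Request:
play_rows(motion=[40, 0.05, 0.05, -2, 0, 0, 0, 40, 0.05, 0.05, -3.8, 0, 0, 0, 40, 0.05, 0.05, -4.3, 0, 0, 0, 40, 0.05, 0.05, -4.3, 0, 0, 0, 40, 0.05, 0.05, -4.3, 0, 0, 0])

```text
clock: 9.62
position: [538.7, 114.7, -1.8]
ee_rot: [-0.655, 0.755, -0.0, 0.001]
contact_force: [0.4, -0.1, -2.0]
gripper_width: 42.5
```

Request:
play_rows(motion=[40, 0, 0, -0.2, 0, 0, 0, 40, 0, 0, -0.2, 0, 0, 0])

```text
clock: 9.88
position: [538.6, 114.7, -4.0]
ee_rot: [-0.655, 0.755, -0.0, 0.001]
contact_force: [1.2, -0.3, 1.7]
gripper_width: 42.3
```

Contact with the rail. Releasing.

Request:
play_rows(motion=[52, 0, 0, 0, 0, 0, 0, 65, 0, 0, 0, 0, 0, 0, 80, 0, 0, 0, 0, 0, 0, 80, 0, 0, 0, 0, 0, 0, 80, 0, 0, 0, 0, 0, 0])

```text
clock: 10.5
position: [538.0, 114.4, -4.7]
ee_rot: [-0.655, 0.755, 0.0, -0.0]
contact_force: [0.2, -0.6, -0.4]
gripper_width: 68.3
```

```bash
python3 look.py w8|head -1
```

```text
10.5 [538.  114.4  -4.7] [ 0.504  0.502 -0.421 -0.    -0.648 -0.646] [-0.6553  0.7554  0.     -0.    ] 68.27721633558694
```

View pics/w8.png

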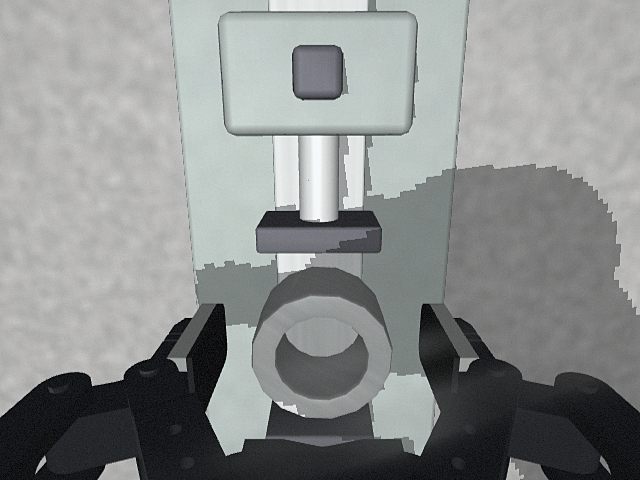

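The sleeve stands on the rail with clear gaps on both sides. I'll retreat straight up for a check view.

Request:
play_rows(motion=[80, 0, 0, 3, 0, 0, 0, 80, 0, 0, 9, 0, 0, 0, 100, 0, 0, 15, 0, 0, 0, 100, 0, 0, 20, 0, 0, 0, 100, 0, 0, 23, 0, 0, 0])

```text
clock: 11.18
position: [538.7, 114.6, 228.6]
ee_rot: [-0.655, 0.755, -0.001, 0.002]
contact_force: [1.3, 1.2, 0.2]
gripper_width: 85.5
```

Request:
play_rows(motion=[100, 0, 2, 0, 0, 0, 0, 100, 0, 2, 0, 0, 0, 0, 100, 0, 2, 0, 0, 0, 0])

```text
clock: 11.55
position: [537.2, 134.3, 223.7]
ee_rot: [-0.655, 0.755, 0.0, -0.002]
contact_force: [0.1, 0.5, 0.2]
gripper_width: 85.4
```

```bash
python3 look.py w9|head -1;python3 - <<'E'
from h import *
n='w9'
d=np.load(n+'d.npy');ci=np.load(n+'ci.npy',allow_pickle=True).item()
f=240/np.tan(np.radians(ci['fovy'])/2)
v,u=np.mgrid[:480,:640]
P=np.stack([(u-ci['cx'])/f*d,(v-ci['cy'])/f*d,d],-1); W=(P-np.array(ci['t']))@np.array(ci['R'])
X,Y,Z=W[...,0],W[...,1],W[...,2]; ok=(d>0)
k=ok&(Z>83)&(Z<91)&(np.hypot(X-553,Y-218)<30);kc,kr=cv2.minEnclosingCircle(W[k][:,:2].astype(np.float32));print('knob',kc,kr)
t=np.radians(-8.0);ax=np.array([-np.sin(t),np.cos(t)]);s=np.array(kc)-105*ax;print('seat',s)
yy=(X-s[0])*ax[0]+(Y-s[1])*ax[1];xx=(X-s[0])*ax[1]-(Y-s[1])*ax[0]
sl=ok&(Z>47)&(Z<54.5)&(np.hypot(xx,yy)<23.9)
sl2=ok&(Z>47)&(Z<55)&(np.hypot(xx,yy)<26)
# kasa fit outer via enclosing
print('sleeve',cv2.minEnclosingCircle(np.stack([xx[sl],yy[sl]],-1).astype(np.float32)),np.median(Z[sl]),np.percentile(Z[sl],[2,98]))
pd=ok&(Z>46)&(Z<53)&(abs(xx)<17)&(yy<-28)&(yy>-45);print('pad face',np.percentile(yy[pd],[0.5,2,50,98,99.5]))
jw=ok&(Z>46)&(Z<53)&(abs(xx)<17)&(yy>26)&(yy<45);print('jaw',np.percentile(yy[jw],[0.5,2,50,98,99.5]))
E
```

```text
11.55 [537.2 134.3 223.7] [ 0.538  0.252 -0.137 -0.    -1.185 -0.679] [-6.555e-01  7.552e-01  4.000e-04 -1.600e-03] 85.38225012328394
knob (553.6071166992188, 218.63186645507812) 23.32942008972168
seat [538.9939411  114.65371924]
sleeve ((-0.732995867729187, 0.17399002611637115), 21.82577133178711) 51.08346117260239 [48.71806337 52.77258317]
pad face [-41.35465643 -41.34156734 -37.5386982  -33.6574824  -33.64546129]
jaw [29.58105286 29.73535121 35.5379377  43.1488543  44.1114073 ]
```

View pics/w9.png

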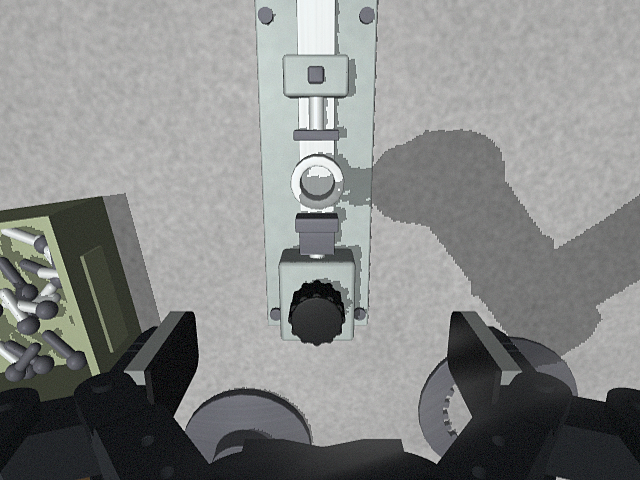

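The sleeve is at (−0.7, 0.2) mm from the seat, upright. The jaw-to-pad gap is 63.3 mm, leaving 19.3 mm for the sleeve to travel, so contact should come at ~6.4 clicks (click 7) and the total should be 10. Next, over the knob while winding the wrist counter-clockwise.

Request:
play_rows(motion=[100, 0.4, 2, 0, 0, 0, 10, 100, 0.8, 4, 0, 0, 0, 20, 100, 1.2, 6, 0, 0, 0, 30, 100, 1.6, 8, 0, 0, 0, 40, 100, 1.6, 8.4, 0, 0, 0, 50])

```text
clock: 12.22
position: [553.9, 219.0, 223.9]
ee_rot: [0.914, -0.405, -0.001, 0.001]
contact_force: [-0.7, -0.5, -0.1]
gripper_width: 85.1
```

Request:
play_rows(motion=[100, 0, 0, 0, 0, 0, 10, 100, 0, 0, 0, 0, 0, 20, 100, 0, 0, 0, 0, 0, 30, 100, 0, 0, 0, 0, 0, 40, 90, 0, 0, 0, 0, 0, 50])

```text
clock: 12.85
position: [553.7, 217.9, 224.2]
ee_rot: [1.0, 0.019, -0.001, 0.001]
contact_force: [-0.1, 0.2, 0.1]
gripper_width: 77.3
```

Request:
play_rows(motion=[80, 0, 0, -2, 0, 0, 10, 80, 0, 0, -4, 0, 0, 20, 80, 0, 0, -6, 0, 0, 30, 80, 0, 0, -8, 0, 0, 40, 80, 0, 0, -9, 0, 0, 50])

```text
clock: 13.48
position: [553.1, 217.5, 132.9]
ee_rot: [0.898, 0.44, -0.002, 0.0]
contact_force: [-0.2, 0.3, 1.3]
gripper_width: 68.4
```

Request:
play_rows(motion=[80, 0, 0, 0, 0, 0, 10, 80, 0, 0, 0, 0, 0, 20, 80, 0, 0, 0, 0, 0, 30, 80, 0, 0, 0, 0, 0, 40, 80, 0, 0, 0, 0, 0, 45])

```text
clock: 14.1
position: [553.7, 217.8, 134.3]
ee_rot: [0.662, 0.749, -0.001, -0.0]
contact_force: [0.6, -0.4, 0.4]
gripper_width: 68.1
```

Request:
play_rows(motion=[80, 0, 0, 0, 0, 0, 0])

```text
clock: 14.22
position: [553.7, 217.9, 134.4]
ee_rot: [0.664, 0.748, -0.001, -0.0]
contact_force: [-0.4, 0.3, -0.6]
gripper_width: 68.4
```

```bash
python3 look.py w10|head -1;python3 - <<'E'
from h import *
n='w10'
d=np.load(n+'d.npy');ci=np.load(n+'ci.npy',allow_pickle=True).item()
f=240/np.tan(np.radians(ci['fovy'])/2)
v,u=np.mgrid[:480,:640]
P=np.stack([(u-ci['cx'])/f*d,(v-ci['cy'])/f*d,d],-1); W=(P-np.array(ci['t']))@np.array(ci['R'])
X,Y,Z=W[...,0],W[...,1],W[...,2]; ok=(d>0)
k=ok&(Z>82)&(Z<92)&(np.hypot(X-553,Y-218)<30);print(k.sum(),cv2.minEnclosingCircle(W[k][:,:2].astype(np.float32)))
E
```

```text
14.225 [553.7 217.9 134.4] [ 0.647  0.393 -0.167 -0.    -1.013  2.614] [ 6.639e-01  7.478e-01 -8.000e-04 -2.000e-04] 68.36238383459681
4916 ((553.9768676757812, 218.09054565429688), 23.151325225830078)
```

View pics/w10.png

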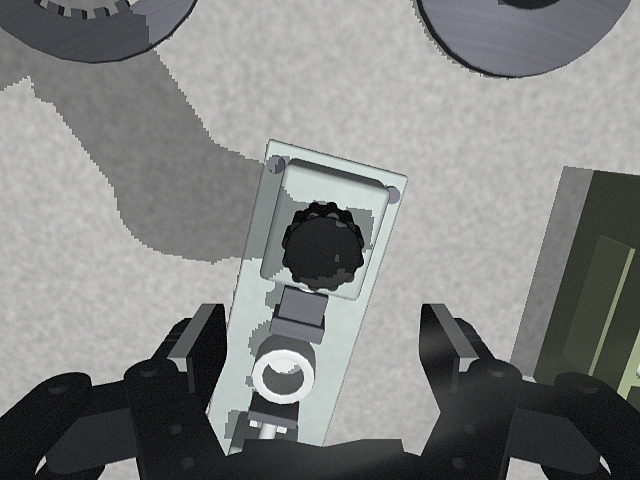

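Knob centred at (554.0, 218.1) from this side, (553.6, 218.6) from the other, and the wrist is wound to j6 = 2.61. Lowering over the knob.

Request:
play_rows(motion=[80, 0, 0, -4, 0, 0, 0, 80, 0, 0, -8, 0, 0, 0, 80, 0, 0.05, -11, 0, 0, 0, 80, 0, 0.05, -11.4, 0, 0, 0, 80, 0, 0.05, -11.4, 0, 0, 0])

```text
clock: 14.9
position: [554.4, 219.0, 21.8]
ee_rot: [0.663, 0.748, 0.0, 0.0]
contact_force: [-0.5, 0.1, 0.5]
gripper_width: 68.3
```

Request:
play_rows(motion=[65, 0, 0, 0, 0, 0, 0, 55, 0, 0, 0, 0, 0, 0, 40, 0, 0, 0, 0, 0, 0, 40, 0, 0, 0, 0, 0, 0, 40, 0, 0, 0, 0, 0, 0])

```text
clock: 15.52
position: [553.8, 219.0, 24.2]
ee_rot: [0.663, 0.748, 0.0, 0.0]
contact_force: [-6.6, -1.8, 11.2]
gripper_width: 40.6
```

```bash
python3 look.py w11|head -1;python3 -c "
from h import *
s=arm.read_state();print(s['contact_force'],s['wrist_torque'])"
```

```text
15.525 [553.8 219.   24.2] [ 0.648  0.518 -0.283  0.    -0.769  2.614] [6.632e-01 7.484e-01 4.000e-04 2.000e-04] 40.621615486004934
[-5.02906124 -0.20084618 12.56899532] [-0.18186769  1.70264495 -0.01164064]
```

View pics/w11.png

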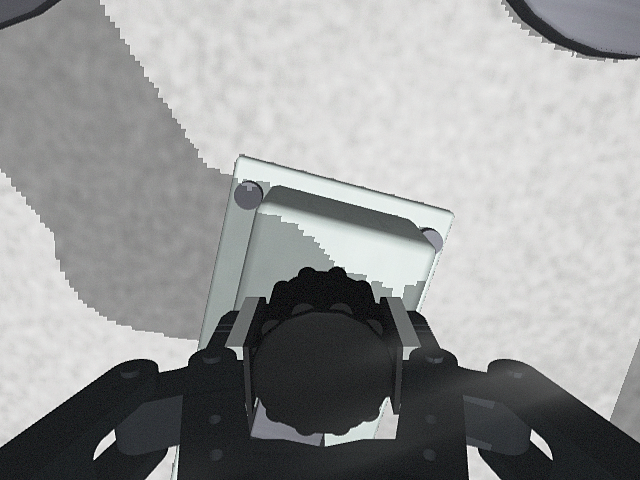

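Knob gripped. Turning clockwise in half-click stops (12°) and reading the torque at each, with the first four clicks as the baseline.

```bash
cat > t.py <<'E'
from h import *
s=arm.read_state();q=s['ee_rot']
print(round(float(s['clock']),2),'F',s['contact_force'].round(1),'T',s['wrist_torque'].round(3),'yaw',round(float(np.degrees(2*np.arctan2(q[1],q[0])))%360,2),'j6',s['joints'][5].round(3),'e6',s['joint_efforts'][5].round(4),'w',s['gripper_width'].round(1),s['position'].round(1))
E
python3 t.py
```

```text
Traceback (most recent call last):
  File "t.py", line 3, in <module>
    print(round(float(s['clock']),2),'F',s['contact_force'].round(1),'T',s['wrist_torque'].round(3),'yaw',round(float(np.degrees(2*np.arctan2(q[1],q[0])))%360,2),'j6',s['joints'][5].round(3),'e6',s['joint_efforts'][5].round(4),'w',s['gripper_width'].round(1),s['position'].round(1))
                                                                                                                                                                                                                                       ^^^^^^^^^^^^^^^^^^^^^^^^
AttributeError: 'float' object has no attribute 'round'
```

Request:
play_rows(motion=[40, 0, 0, 0, 0, 0, -6, 40, 0, 0, 0, 0, 0, -12, 40, 0, 0, 0, 0, 0, -12, 40, 0, 0, 0, 0, 0, -12, 40, 0, 0, 0, 0, 0, -12])

```text
clock: 16.2
position: [554.0, 219.0, 24.2]
ee_rot: [0.738, 0.675, 0.001, 0.0]
contact_force: [-4.8, -1.3, 10.6]
gripper_width: 40.9
```

```bash
python3 t.py
```

```text
Traceback (most recent call last):
  File "t.py", line 3, in <module>
    print(round(float(s['clock']),2),'F',s['contact_force'].round(1),'T',s['wrist_torque'].round(3),'yaw',round(float(np.degrees(2*np.arctan2(q[1],q[0])))%360,2),'j6',s['joints'][5].round(3),'e6',s['joint_efforts'][5].round(4),'w',s['gripper_width'].round(1),s['position'].round(1))
                                                                                                                                                                                                                                       ^^^^^^^^^^^^^^^^^^^^^^^^
AttributeError: 'float' object has no attribute 'round'
```

Request:
play_rows(motion=[40, 0, 0, 0, 0, 0, -6, 40, 0, 0, 0, 0, 0, -12, 40, 0, 0, 0, 0, 0, -12, 40, 0, 0, 0, 0, 0, -12, 40, 0, 0, 0, 0, 0, -12])

```text
clock: 16.82
position: [554.2, 219.0, 24.2]
ee_rot: [0.804, 0.594, 0.001, 0.0]
contact_force: [-4.0, -1.5, 11.3]
gripper_width: 40.9
```

```bash
python3 t.py; python3 look.py w12|head -1
```

```text
16.825 [554.2 219.   24.2] [ 6.480e-01  5.190e-01 -2.830e-01  1.000e-03 -7.680e-01  2.194e+00] [8.045e-01 5.940e-01 8.000e-04 2.000e-04] 40.929521617947984Traceback (most recent call last):
  File "t.py", line 3, in <module>
    print(round(float(s['clock']),2),'F',s['contact_force'].round(1),'T',s['wrist_torque'].round(3),'yaw',round(float(np.degrees(2*np.arctan2(q[1],q[0])))%360,2),'j6',s['joints'][5].round(3),'e6',s['joint_efforts'][5].round(4),'w',s['gripper_width'].round(1),s['position'].round(1))
                                                                                                                                                                                                                                       ^^^^^^^^^^^^^^^^^^^^^^^^
AttributeError: 'float' object has no attribute 'round'
```

View pics/w12.png

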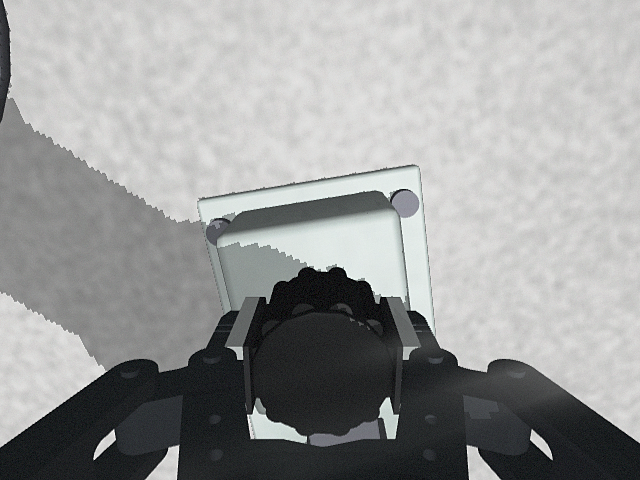

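One click done: 24.0° turned, and the flutes keep the same place in the grip, so nothing slips. I'll fix the print and do clicks 2 and 3.

```bash
sed -i "s/s\['gripper_width'\].round(1)/round(s['gripper_width'],1)/" t.py; python3 t.py
```

```text
16.88 F [-4.7 -1.4 11.5] T [-0.224  1.327 -0.155] yaw 72.88 j6 2.194 e6 0.1259 w 40.6 [554.2 219.   24.2]
```

Request:
play_rows(motion=[40, 0, 0, 0, 0, 0, -6, 40, 0, 0, 0, 0, 0, -12, 40, 0, 0, 0, 0, 0, -12, 40, 0, 0, 0, 0, 0, -12, 40, 0, 0, 0, 0, 0, -12])

```text
clock: 17.5
position: [554.4, 218.9, 24.2]
ee_rot: [0.862, 0.507, 0.001, 0.0]
contact_force: [-4.3, -1.7, 11.0]
gripper_width: 40.8
```

```bash
python3 t.py
```

```text
17.5 F [-4.3 -1.7 11. ] T [-0.328  1.18  -0.166] yaw 60.88 j6 1.985 e6 0.123 w 40.8 [554.4 218.9  24.2]
```

Request:
play_rows(motion=[40, 0, 0, 0, 0, 0, -6, 40, 0, 0, 0, 0, 0, -12, 40, 0, 0, 0, 0, 0, -12, 40, 0, 0, 0, 0, 0, -12, 40, 0, 0, 0, 0, 0, -12])

```text
clock: 18.12
position: [554.6, 218.8, 24.2]
ee_rot: [0.91, 0.414, 0.001, 0.0]
contact_force: [-2.9, -2.0, 10.6]
gripper_width: 40.9
```

```bash
python3 t.py
```

```text
18.12 F [-2.9 -2.  10.6] T [-0.635  0.957 -0.099] yaw 48.89 j6 1.776 e6 0.0951 w 40.9 [554.6 218.8  24.2]
```

Request:
play_rows(motion=[40, 0, 0, 0, 0, 0, -6, 40, 0, 0, 0, 0, 0, -12, 40, 0, 0, 0, 0, 0, -12, 40, 0, 0, 0, 0, 0, -12, 40, 0, 0, 0, 0, 0, -12])

```text
clock: 18.75
position: [554.7, 218.6, 24.2]
ee_rot: [0.949, 0.316, 0.001, 0.0]
contact_force: [-2.3, -3.2, 10.2]
gripper_width: 40.8
```

```bash
python3 t.py
```

```text
18.75 F [-2.3 -3.2 10.2] T [-0.71   0.784 -0.127] yaw 36.88 j6 1.566 e6 0.1154 w 40.8 [554.7 218.6  24.2]
```

Request:
play_rows(motion=[40, 0, 0, 0, 0, 0, -6, 40, 0, 0, 0, 0, 0, -12, 40, 0, 0, 0, 0, 0, -12, 40, 0, 0, 0, 0, 0, -12, 40, 0, 0, 0, 0, 0, -12])

```text
clock: 19.38
position: [554.8, 218.5, 24.2]
ee_rot: [0.977, 0.215, 0.001, 0.0]
contact_force: [-2.3, -3.3, 9.4]
gripper_width: 40.6
```

```bash
python3 t.py
```

```text
19.38 F [-2.3 -3.3  9.4] T [-0.861  0.619 -0.134] yaw 24.89 j6 1.357 e6 0.0952 w 40.6 [554.8 218.5  24.2]
```

The torque sign and size look odd (about −0.13 N·m throughout). I'll check with the fixed cameras that the jaw is really moving.

Run:
```python
from h import *
for c in('top','scene'):
    im,d=arm.get_image(c);save(im,c+'1.png');np.save(c+'1d.npy',d)
a=cv2.imread('pics/top1.png')[190:280,200:310];b=cv2.imread('pics/scene1.png')[190:270,330:440]
r=lambda x:cv2.resize(x,(400,300),interpolation=cv2.INTER_CUBIC)
a0=cv2.imread('pics/top0.png')[190:280,200:310];b0=cv2.imread('pics/scene0.png')[190:270,330:440]
cv2.imwrite('pics/cmp1.png',np.vstack([np.hstack([r(a0),r(b0)]),np.hstack([r(a),r(b)])]))
```

```text
(no output)
```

View pics/cmp1.png

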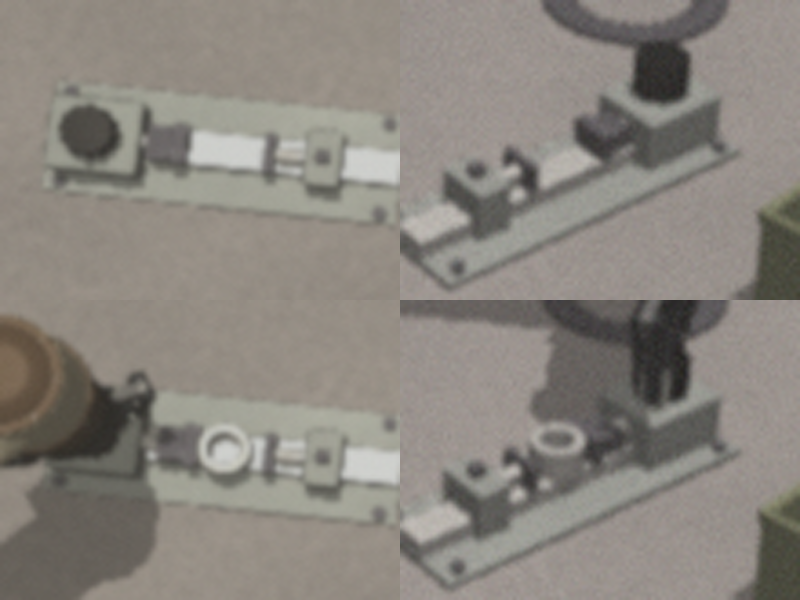

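The jaw has moved about 3 px (≈9 mm) in the top view after three clicks, so the knob follows. Continuing with clicks 4 and 5.

Request:
play_rows(motion=[40, 0, 0, 0, 0, 0, -6, 40, 0, 0, 0, 0, 0, -12, 40, 0, 0, 0, 0, 0, -12, 40, 0, 0, 0, 0, 0, -12, 40, 0, 0, 0, 0, 0, -12])

```text
clock: 20.1
position: [554.9, 218.3, 24.2]
ee_rot: [0.994, 0.112, 0.001, 0.0]
contact_force: [-1.6, -3.9, 10.1]
gripper_width: 40.5
```

```bash
python3 t.py
```

```text
20.1 F [-1.6 -3.9 10.1] T [-1.089  0.548 -0.145] yaw 12.88 j6 1.147 e6 0.11 w 40.5 [554.9 218.3  24.2]
```

Request:
play_rows(motion=[40, 0, 0, 0, 0, 0, -6, 40, 0, 0, 0, 0, 0, -12, 40, 0, 0, 0, 0, 0, -12, 40, 0, 0, 0, 0, 0, -12, 40, 0, 0, 0, 0, 0, -12])

```text
clock: 20.72
position: [554.8, 218.0, 24.2]
ee_rot: [1.0, 0.008, 0.001, 0.0]
contact_force: [-2.1, -4.6, 10.1]
gripper_width: 40.6
```

```bash
python3 t.py
```

```text
20.73 F [-2.1 -4.6 10.1] T [-1.336  0.409 -0.16 ] yaw 0.89 j6 0.938 e6 0.0863 w 40.6 [554.8 218.   24.2]
```

Request:
play_rows(motion=[40, 0, 0, 0, 0, 0, -6, 40, 0, 0, 0, 0, 0, -12, 40, 0, 0, 0, 0, 0, -12, 40, 0, 0, 0, 0, 0, -12, 40, 0, 0, 0, 0, 0, -12])

```text
clock: 21.35
position: [554.8, 217.8, 24.2]
ee_rot: [0.995, -0.097, 0.001, 0.0]
contact_force: [-1.8, -4.9, 10.0]
gripper_width: 40.8
```

```bash
python3 t.py
```

```text
21.35 F [-1.8 -4.9 10. ] T [-1.439  0.424 -0.114] yaw 348.88 j6 0.728 e6 0.1033 w 40.8 [554.8 217.8  24.2]
```

Request:
play_rows(motion=[40, 0, 0, 0, 0, 0, -6, 40, 0, 0, 0, 0, 0, -12, 40, 0, 0, 0, 0, 0, -12, 40, 0, 0, 0, 0, 0, -12, 40, 0, 0, 0, 0, 0, -12])

```text
clock: 21.98
position: [554.7, 217.6, 24.2]
ee_rot: [0.98, -0.2, 0.001, 0.0]
contact_force: [-0.8, -4.9, 10.7]
gripper_width: 40.6
```

```bash
python3 t.py; python3 look.py w13|head -1
```

```text
21.98 F [-0.8 -4.9 10.7] T [-1.622  0.421 -0.162] yaw 336.88 j6 0.519 e6 0.1133 w 40.6 [554.7 217.6  24.2]
21.975 [554.7 217.6  24.2] [ 0.646  0.519 -0.283  0.003 -0.768  0.519] [ 9.797e-01 -2.004e-01  9.000e-04  4.000e-04] 40.57182142335274
```

View pics/w13.png

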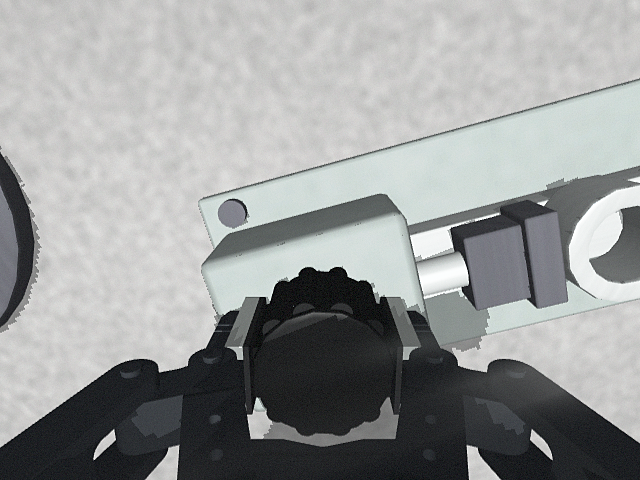

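```bash
cat > jaw.py <<'E'
import sys
from h import *
n=sys.argv[1]
d=np.load(n+'d.npy');ci=np.load(n+'ci.npy',allow_pickle=True).item()
f=240/np.tan(np.radians(ci['fovy'])/2)
v,u=np.mgrid[:480,:640]
P=np.stack([(u-ci['cx'])/f*d,(v-ci['cy'])/f*d,d],-1); W=(P-np.array(ci['t']))@np.array(ci['R'])
X,Y,Z=W[...,0],W[...,1],W[...,2]; ok=(d>0)
s=[538.9,114.5];t=np.radians(-8.);ax=np.array([-np.sin(t),np.cos(t)])
yy=(X-s[0])*ax[0]+(Y-s[1])*ax[1];xx=(X-s[0])*ax[1]-(Y-s[1])*ax[0]
im=cv2.imread('pics/'+n+'.png').astype(int);dark=im.mean(-1)<125
h=ok&(Z>45)&(Z<52.5)&(abs(xx)<24)&(yy>-46)&(yy<46)
for a in range(-44,46,2):
    m=h&(yy>=a)&(yy<a+2)
    if m.sum(): print(a,m.sum(),int(np.ptp(xx[m])),end=' | ')
print()
j=h&dark&(yy>0)&(abs(xx)<17)
if j.sum()>20: print('jaw front',np.percentile(yy[j],[.5,2,5,50,98]).round(1))
p=h&dark&(yy<-24)&(abs(xx)<17)
if p.sum()>20: print('pad',np.percentile(yy[p],[2,50,95,98,99.5]).round(1))
w=h&~dark&(yy<40)&(np.hypot(xx,yy+5)<40)
if w.sum()>50: print('sleeve y range',np.percentile(yy[w],[.5,99.5]).round(1),'x',np.percentile(xx[w],[.5,99.5]).round(1))
E
python3 jaw.py w13
```

```text
-16 1 0 | -14 31 35 | -12 174 35 | -10 281 43 | -8 300 43 | -6 309 43 | -4 297 43 | -2 332 42 | 0 305 41 | 2 318 39 | 4 403 37 | 6 483 34 | 8 491 31 | 10 510 26 | 12 462 21 | 14 329 36 | 16 527 36 | 18 555 35 | 20 543 36 | 22 531 36 | 24 547 36 | 26 734 36 | 28 297 29 | 30 298 29 | 32 290 29 | 34 294 29 | 36 273 29 | 38 294 30 | 40 288 28 | 42 289 29 | 44 298 29 | 
jaw front [ 5.5  7.2  9.1 26.8 45.3]
sleeve y range [-11.1  34. ] x [-20.5  21.1]
```

Request:
play_rows(motion=[40, 0, 0, 0, 0, 0, -6, 40, 0, 0, 0, 0, 0, -12, 40, 0, 0, 0, 0, 0, -12, 40, 0, 0, 0, 0, 0, -12, 40, 0, 0, 0, 0, 0, -12])

```text
clock: 22.65
position: [554.6, 217.4, 24.2]
ee_rot: [0.953, -0.302, 0.001, 0.0]
contact_force: [-0.7, -6.0, 10.5]
gripper_width: 40.9
```

```bash
python3 t.py
```

```text
22.65 F [-0.7 -6.  10.5] T [-1.755  0.532 -0.089] yaw 324.88 j6 0.31 e6 0.096 w 40.9 [554.6 217.4  24.2]
```

Request:
play_rows(motion=[40, 0, 0, 0, 0, 0, -6, 40, 0, 0, 0, 0, 0, -12, 40, 0, 0, 0, 0, 0, -12, 40, 0, 0, 0, 0, 0, -12, 40, 0, 0, 0, 0, 0, -12])

```text
clock: 23.28
position: [554.5, 217.3, 24.2]
ee_rot: [0.917, -0.4, 0.001, 0.001]
contact_force: [-1.4, -7.3, 10.8]
gripper_width: 41.0
```

```bash
python3 t.py; python3 look.py w14|head -1; python3 jaw.py w14
```

```text
23.27 F [-1.4 -7.3 10.8] T [-1.798  0.569 -0.099] yaw 312.87 j6 0.1 e6 0.1072 w 41.0 [554.5 217.3  24.2]
23.275 [554.5 217.3  24.2] [ 0.646  0.519 -0.283  0.003 -0.769  0.1  ] [ 9.166e-01 -3.998e-01  8.000e-04  6.000e-04] 40.96541519208835
-40 2 0 | -38 13 0 | -36 64 7 | -34 240 10 | -30 39 5 | -28 165 13 | -26 426 21 | -24 609 27 | -22 358 30 | -20 337 33 | -18 325 37 | -16 348 42 | -14 374 43 | -12 374 43 | -10 351 43 | -8 358 42 | -6 389 43 | -4 397 41 | -2 357 38 | 0 423 38 | 2 495 35 | 4 613 33 | 6 552 28 | 8 518 24 | 10 383 33 | 12 579 36 | 14 652 36 | 16 645 36 | 18 642 36 | 20 632 36 | 22 850 36 | 24 382 33 | 26 344 29 | 28 325 29 | 30 328 29 | 32 334 29 | 34 346 29 | 36 330 29 | 38 315 29 | 40 345 29 | 42 323 29 | 44 103 29 | 
jaw front [ 3.   3.7  5.  18.8 44.5]
pad [-34.3 -33.1 -24.1 -24.  -24. ]
sleeve y range [-27.8  34.1] x [-20.5  20.9]
```

View pics/w14.png

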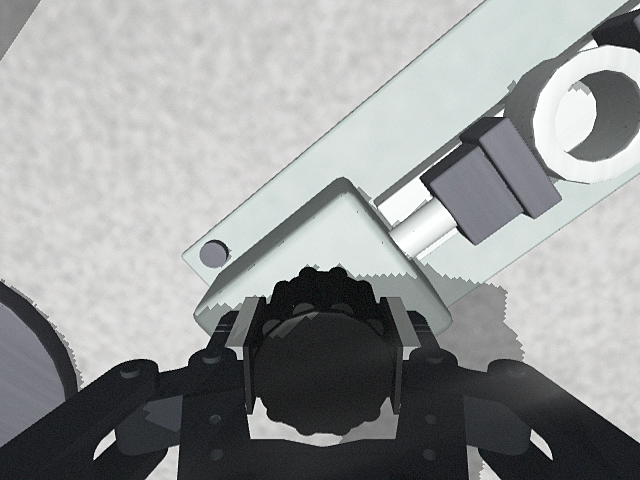

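After six clicks the sleeve front is at about −31 and the pad face at −33, so there's still a gap of ~1.5 mm and no torque step. Click 7 should make contact.

Request:
play_rows(motion=[40, 0, 0, 0, 0, 0, -6, 40, 0, 0, 0, 0, 0, -12, 40, 0, 0, 0, 0, 0, -12, 40, 0, 0, 0, 0, 0, -12, 40, 0, 0, 0, 0, 0, -12])

```text
clock: 23.95
position: [554.2, 217.1, 24.2]
ee_rot: [0.87, -0.493, 0.001, 0.001]
contact_force: [-1.4, -5.9, 12.0]
gripper_width: 40.5
```

```bash
python3 t.py;python3 look.py w15a|head -1; python3 jaw.py w15a|tail -3
```

```text
23.95 F [-1.4 -5.9 12. ] T [-1.799  0.727 -0.071] yaw 300.88 j6 -0.109 e6 0.0587 w 40.5 [554.2 217.1  24.2]
23.95 [554.2 217.1  24.2] [ 0.646  0.519 -0.284  0.003 -0.769 -0.109] [ 8.699e-01 -4.933e-01  7.000e-04  8.000e-04] 40.49141988268429
jaw front [ 1.7  2.4  3.5 11.  43. ]
pad [-37.6 -33.1 -24.3 -24.1 -24. ]
sleeve y range [-33.4  34.1] x [-20.6  20.7]
```

Request:
play_rows(motion=[40, 0, 0, 0, 0, 0, -6, 40, 0, 0, 0, 0, 0, -12, 40, 0, 0, 0, 0, 0, -12, 40, 0, 0, 0, 0, 0, -12, 40, 0, 0, 0, 0, 0, -12])

```text
clock: 24.62
position: [554.1, 217.1, 24.2]
ee_rot: [0.814, -0.582, 0.001, 0.001]
contact_force: [-4.1, -6.7, 12.2]
gripper_width: 40.7
```

```bash
python3 t.py; python3 look.py w15|head -1; python3 jaw.py w15
```

```text
24.62 F [-4.1 -6.7 12.2] T [-1.788  0.841 -0.094] yaw 288.88 j6 -0.319 e6 0.0551 w 40.7 [554.1 217.1  24.2]
24.625 [554.1 217.1  24.2] [ 0.646  0.518 -0.284  0.003 -0.77  -0.319] [ 8.135e-01 -5.816e-01  7.000e-04  8.000e-04] 40.67707779378929
-26 1 0 | -24 48 3 | -22 196 9 | -20 232 8 | -18 243 9 | -16 220 8 | -14 201 8 | -12 202 7 | -10 193 8 | -8 245 37 | -6 365 40 | -4 445 38 | -2 509 37 | 0 649 35 | 2 667 30 | 4 607 26 | 6 484 21 | 8 492 35 | 10 755 36 | 12 739 36 | 14 740 36 | 16 718 35 | 18 710 36 | 20 675 35 | 22 377 29 | 24 383 29 | 26 355 29 | 28 374 29 | 30 361 29 | 32 349 29 | 34 352 29 | 36 338 29 | 38 340 29 | 40 263 29 | 
jaw front [ 0.5  1.   2.2  9.3 41.4]
sleeve y range [-21.9  34.1] x [-20.7  18.1]
```

View pics/w15.png

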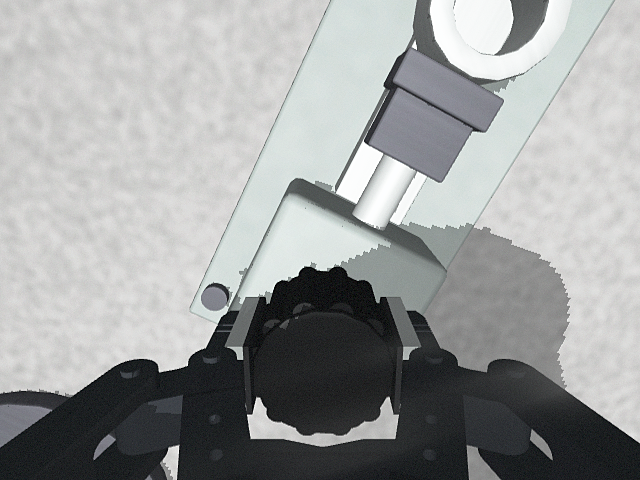

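View pics/w15a.png

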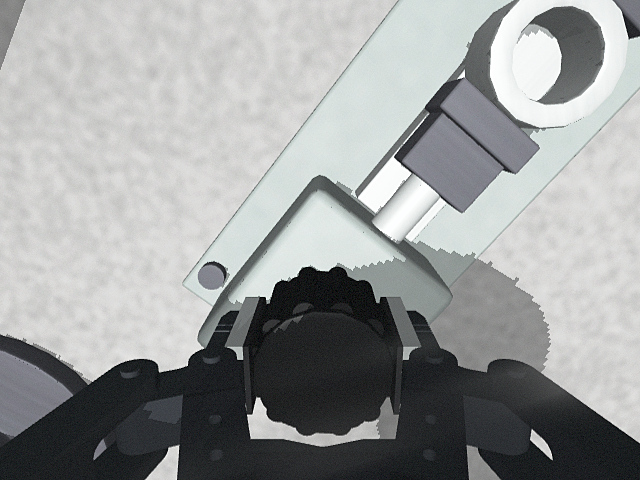

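The joint-6 torque stepped from ~0.10 to ~0.057 N·m at mid-click 7 and stayed there. Together with the closed gap, that puts contact in click 7, as measured. Three more clicks: 8, 9, 10.

Request:
play_rows(motion=[40, 0, 0, 0, 0, 0, -6, 40, 0, 0, 0, 0, 0, -12, 40, 0, 0, 0, 0, 0, -18, 40, 0, 0, 0, 0, 0, -24, 40, 0, 0, 0, 0, 0, -24])

```text
clock: 25.3
position: [553.6, 217.0, 24.2]
ee_rot: [-0.675, 0.738, -0.001, -0.001]
contact_force: [-3.9, -5.5, 12.6]
gripper_width: 40.6
```

Request:
play_rows(motion=[40, 0, 0, 0, 0, 0, 0, 40, 0, 0, 0, 0, 0, 0])

```text
clock: 25.55
position: [553.6, 217.0, 24.2]
ee_rot: [-0.675, 0.738, -0.001, -0.001]
contact_force: [-3.3, -6.0, 12.6]
gripper_width: 40.5
```

```bash
python3 t.py
```

```text
25.55 F [-3.3 -6.  12.6] T [-1.7    1.125 -0.079] yaw 264.88 j6 -0.738 e6 0.0536 w 40.5 [553.6 217.   24.2]
```

Request:
play_rows(motion=[40, 0, 0, 0, 0, 0, -6, 40, 0, 0, 0, 0, 0, -12, 40, 0, 0, 0, 0, 0, -18, 40, 0, 0, 0, 0, 0, -24, 40, 0, 0, 0, 0, 0, -24])

```text
clock: 26.18
position: [553.2, 217.2, 24.2]
ee_rot: [-0.506, 0.862, -0.001, -0.001]
contact_force: [-5.6, -5.5, 12.5]
gripper_width: 40.8
```

Request:
play_rows(motion=[40, 0, 0, 0, 0, 0, 0, 40, 0, 0, 0, 0, 0, 0])

```text
clock: 26.42
position: [553.2, 217.2, 24.2]
ee_rot: [-0.507, 0.862, -0.001, -0.001]
contact_force: [-4.8, -5.9, 12.8]
gripper_width: 40.8
```

```bash
python3 t.py;  python3 look.py w16|head -1; python3 jaw.py w16
```

```text
26.43 F [-4.8 -5.9 12.8] T [-1.449  1.561 -0.017] yaw 240.88 j6 -1.156 e6 0.0341 w 40.8 [553.2 217.2  24.2]
26.425 [553.2 217.2  24.2] [ 0.647  0.518 -0.284  0.002 -0.771 -1.156] [-5.066e-01  8.622e-01 -7.000e-04 -1.100e-03] 40.8302951165341
-18 8 1 | -16 101 8 | -14 201 8 | -12 204 9 | -10 216 10 | -8 258 13 | -6 446 28 | -4 687 30 | -2 653 27 | 0 540 22 | 2 515 35 | 4 789 36 | 6 780 36 | 8 784 35 | 10 762 35 | 12 757 36 | 14 740 35 | 16 371 29 | 18 385 29 | 20 342 29 | 22 345 29 | 24 347 29 | 26 356 29 | 28 343 29 | 30 344 29 | 32 342 29 | 34 289 29 | 40 1 0 | 44 1 0 | 
jaw front [ 0.1  0.2  0.5 14.5 35.7]
sleeve y range [-14.9  34.2] x [-16.5  19.9]
```

View pics/w16.png

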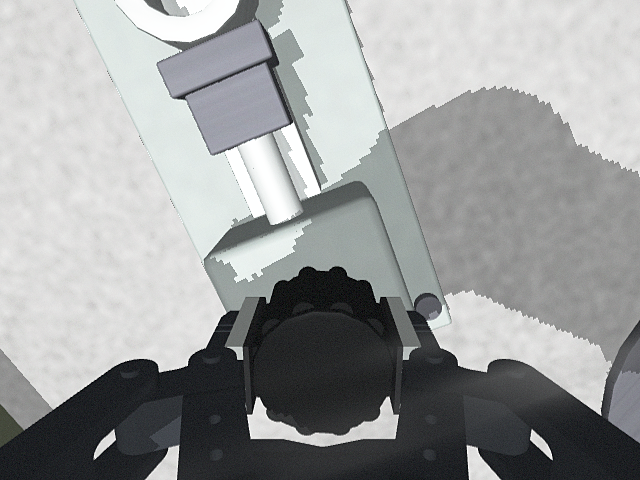

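Jaw front is at ~3 mm, which matches nine clicks (30 − 27). Final click, then release.

Request:
play_rows(motion=[40, 0, 0, 0, 0, 0, -6, 40, 0, 0, 0, 0, 0, -12, 40, 0, 0, 0, 0, 0, -18, 40, 0, 0, 0, 0, 0, -24, 40, 0, 0, 0, 0, 0, -24])

```text
clock: 27.1
position: [552.9, 217.5, 24.2]
ee_rot: [-0.316, 0.949, -0.001, -0.001]
contact_force: [-6.5, -5.1, 14.5]
gripper_width: 40.9
```

Request:
play_rows(motion=[40, 0, 0, 0, 0, 0, 0, 40, 0, 0, 0, 0, 0, 0])

```text
clock: 27.35
position: [553.0, 217.5, 24.2]
ee_rot: [-0.316, 0.949, -0.001, -0.001]
contact_force: [-6.0, -4.4, 14.1]
gripper_width: 40.6
```

```bash
python3 t.py
```

```text
27.35 F [-6.  -4.4 14.1] T [-1.114  1.88   0.005] yaw 216.88 j6 -1.575 e6 0.0225 w 40.6 [553.  217.5  24.2]
```

Request:
play_rows(motion=[52, 0, 0, 0, 0, 0, 0, 65, 0, 0, 0, 0, 0, 0, 80, 0, 0, 0, 0, 0, 0, 80, 0, 0, 0, 0, 0, 0, 80, 0, 0, 0, 0, 0, 0])

```text
clock: 27.98
position: [554.0, 219.0, 21.1]
ee_rot: [-0.316, 0.949, -0.0, -0.0]
contact_force: [0.5, 0.2, -0.1]
gripper_width: 68.6
```

Request:
play_rows(motion=[80, 0, 0, 2, 0, 0, 0, 80, 0, 0, 6, 0, 0, 0, 80, 0, 0, 11, 0, 0, 0, 80, 0, 0, 16, 0, 0, 0, 80, 0, 0, 20, 0, 0, 0])

```text
clock: 28.6
position: [554.2, 219.1, 223.6]
ee_rot: [-0.316, 0.949, 0.0, 0.001]
contact_force: [0.2, -0.1, -1.1]
gripper_width: 68.2
```

Request:
play_rows(motion=[80, -1, -6, 0, 0, 0, 10, 80, -2, -10, 0, 0, 0, 20, 80, -2, -10, 0, 0, 0, 30, 80, -2, -10, 0, 0, 0, 40, 80, -2, -10, 0, 0, 0, 45])

```text
clock: 29.22
position: [533.9, 118.7, 221.2]
ee_rot: [-0.656, 0.754, 0.0, -0.0]
contact_force: [0.3, -0.3, -0.2]
gripper_width: 68.5
```

Request:
play_rows(motion=[100, 0, 0, 0, 0, 0, 0, 100, 0, 0, 0, 0, 0, 0])

```text
clock: 29.48
position: [533.9, 118.9, 221.2]
ee_rot: [-0.655, 0.756, 0.0, -0.0]
contact_force: [-0.0, 0.2, 0.3]
gripper_width: 85.6
```

```bash
python3 t.py;  python3 look.py w17|head -1; python3 jaw.py w17
```

```text
29.48 F [-0.   0.2  0.3] T [ 0.026 -0.01  -0.036] yaw 261.81 j6 -0.658 e6 -0.0023 w 85.6 [533.9 118.9 221.2]
29.475 [533.9 118.9 221.2] [ 0.516  0.241 -0.159 -0.    -1.172 -0.658] [-6.548e-01  7.558e-01  0.000e+00 -1.000e-04] 85.64880328435268
-44 78 34 | -42 61 21 | -40 86 26 | -38 106 30 | -36 65 34 | -34 77 37 | -32 43 38 | -30 63 40 | -28 44 41 | -26 51 42 | -24 48 42 | -22 47 42 | -20 49 42 | -18 53 41 | -16 53 40 | -14 61 39 | -12 64 38 | -10 93 35 | -8 82 31 | -6 89 27 | -4 50 21 | -2 33 14 | 0 132 35 | 2 102 35 | 4 99 35 | 6 116 35 | 8 95 35 | 10 103 35 | 12 46 31 | 14 52 29 | 16 60 29 | 18 48 28 | 20 42 29 | 22 67 29 | 24 56 29 | 26 40 29 | 28 50 27 | 30 65 28 | 32 15 25 | 
jaw front [ 0.1  0.2  0.5 11.9 31.7]
pad [-46.  -44.5 -31.  -25.9 -24.6]
sleeve y range [-43.   32.6] x [-21.2  20.3]
```

View pics/w17.png

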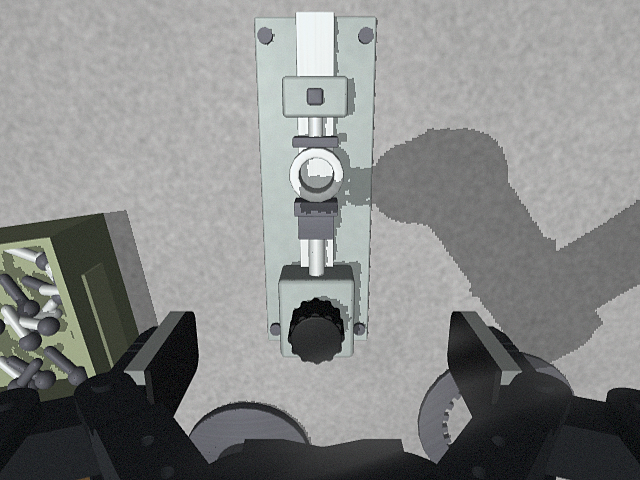

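Run:
```python
from h import *
n='w17'
d=np.load(n+'d.npy');ci=np.load(n+'ci.npy',allow_pickle=True).item()
f=240/np.tan(np.radians(ci['fovy'])/2)
v,u=np.mgrid[:480,:640]
P=np.stack([(u-ci['cx'])/f*d,(v-ci['cy'])/f*d,d],-1); W=(P-np.array(ci['t']))@np.array(ci['R'])
X,Y,Z=W[...,0],W[...,1],W[...,2]; ok=(d>0)
k=ok&(Z>83)&(Z<91)&(np.hypot(X-553,Y-218)<30);kc,kr=cv2.minEnclosingCircle(W[k][:,:2].astype(np.float32))
t=np.radians(-8.0);ax=np.array([-np.sin(t),np.cos(t)]);s=np.array(kc)-105*ax;print(kc,s)
yy=(X-s[0])*ax[0]+(Y-s[1])*ax[1];xx=(X-s[0])*ax[1]-(Y-s[1])*ax[0]
h=ok&(Z>46)&(Z<54)
j=h&(abs(abs(xx)-14.5)<2.5)&(yy>-6)&(yy<20);print('jaw front',np.percentile(yy[j],[.5,2,5]))
p=h&(abs(abs(xx)-15.5)<2)&(yy<-38);print('pad face',np.percentile(yy[p],[95,98,99.5]))
sl=h&(np.hypot(xx,yy+22.2)<23);print('sleeve',cv2.minEnclosingCircle(np.stack([xx[sl],yy[sl]],-1).astype(np.float32)),np.median(Z[sl]))
arm.job_done()
```

```text
(553.5, 218.4397430419922) [538.8868244  114.46159582]
jaw front [-5.75020662 -5.63614677  0.13518083]
pad face [-45.19519686 -43.85401914 -43.59604266]
sleeve ((0.1565215289592743, -22.173500061035156), 22.892953872680664) 51.07848867467973
the job is handed in; nothing more can be done
```

The steel sleeve is standing on the rail, clamped against the pad. I turned the knob 10 clicks in total, let go, moved the arm clear and handed the job in at about 29.5 s. No verdict is reported, and the final clamping force is my estimate, not a measurement.

- **Contact:** the camera gap (19.3 mm, about 6.4 clicks) predicted contact in click 7. The joint-6 torque stepped by about 0.045 N·m halfway through that click, which agrees. I finished click 7 and gave three more.
- **Last checks:**
  - The jaw front is at about 0 mm from the seat, as 10 clicks should give.
  - The sleeve centre is at x ≈ 0.2 mm, y ≈ −22 mm. Its top is at ~51 mm and looks level.
  - The pad face is at about −44 mm, pushed back about 10 mm. That works out to about 15.5–16 N, inside the 13.1–17 N band.
  - The wrist force reads near zero, so the robot touches nothing.
- **What disagreed:**
  - The fingertips sit about 32 mm behind the reported tool point. My first grasp therefore closed above the sleeve without moving it, and I corrected the height for the rest of the job.
  - While I held the knob there was a steady offset of about 0.1 N·m in the torque that I could not explain. I judged contact from the step in torque and the camera gap, not from the absolute value.
- **Other parts:** the motions stayed clear of everything else on the bench. I did not measure the other parts' positions again at the end.

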